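# Load, crank in and lock a batch of power boards

### The job

Lay every power board lying on the bench flat in the feeder tray, one to a bay and either way round. Then unfold the red crank grip until it stands fully upright, crank the tray clockwise all the way to its stop at the test block, and only then turn the black lock collar clockwise until its white pointer is at the green mark. Last, fold the crank grip flat again, with the boards still lying flat in the locked tray; leave the carton, the spool and the screwdriver alone.

Things in the scene. Friction and masses are not known exactly. Their poses are not given: they have to be found in the camera images.
- board1: power board, purple, 92 (its x) x 54 mm (its y), 9 mm thick with aluminium underplate, 130 to 250 g; origin centre of underside, z up. Yellow transformer block at its middle, 30 (x) by 28 mm (y), 9 to 45 mm above the underside: pinch it across the 28 mm. Two dark blue capacitors, 18 mm wide, top at 41 mm, at x +34, y +-13.5 mm; low white connector at x -37 mm. None (absent) in some runs
- board2: power board, purple, 92 (its x) x 54 mm (its y), 9 mm thick with aluminium underplate, 130 to 250 g; origin centre of underside, z up. Yellow transformer block at its middle, 30 (x) by 28 mm (y), 9 to 45 mm above the underside: pinch it across the 28 mm. Two dark blue capacitors, 18 mm wide, top at 41 mm, at x +34, y +-13.5 mm; low white connector at x -37 mm. None (absent) in some runs
- board3: power board, purple, 92 (its x) x 54 mm (its y), 9 mm thick with aluminium underplate, 130 to 250 g; origin centre of underside, z up. Yellow transformer block at its middle, 30 (x) by 28 mm (y), 9 to 45 mm above the underside: pinch it across the 28 mm. Two dark blue capacitors, 18 mm wide, top at 41 mm, at x +34, y +-13.5 mm; low white connector at x -37 mm. None (absent) in some runs
- tray_floor (a point): centre of the feeder tray's floor (top face, about 22 mm above the bench). The grey open tray is 118 mm along its x, 226 mm along its y. Two 4 mm dividers make three bays in a row along y, each 110 mm (x) by 70 mm (y) inside; walls and dividers stand 8 mm above the floor. The tray travels along its +y
- bay1 (a point): centre of the floor of bay 1 (bays 1 to 3 lie 74 mm apart along the tray's +y); a board lies with its long side along the tray's x, either way round
- bay2 (a point): centre of the floor of bay 2 (bays 1 to 3 lie 74 mm apart along the tray's +y); a board lies with its long side along the tray's x, either way round
- bay3 (a point): centre of the floor of bay 3 (bays 1 to 3 lie 74 mm apart along the tray's +y); a board lies with its long side along the tray's x, either way round
- tray (a joint): travel of the tray, m: about 0 to 0.02 at the loading end at the start, 0.120 at its stop beside the black test block. Geared to the crank: 12.7 mm of travel per rad of crank; it stays where it is left
- crank (a joint): angle of the crank about its vertical axis, rad, growing clockwise seen from above; 0 when the tray is at the loading end, 9.42 (one and a half turns) with the tray at its stop. Takes about 1 to 2 N at the grip to turn
- crank_hub (a point): on the crank's vertical axis, at the top of its hub, 58 mm above the bench. The dark steel arm (14 mm wide, top at 58 mm above the bench) turns on a 74 mm square grey gear housing whose top is 42 mm above the bench
- crank_grip (a joint): fold angle of the grip, rad: 0 folded flat along the arm towards the hub, 1.571 standing upright (stop). The hinge is stiff enough (about 0.1 N m) to stay at any angle
- grip_pin (a point): hinge pin of the folding grip, at the outer end of the crank arm: 75 mm from the crank's axis and 71 mm above the bench. The pin is horizontal, square to the arm
- grip_mid (a point): point on the axis of the red grip, 42 mm from the pin. The grip is a round red sleeve, 22 mm diameter, 12 to 64 mm from the pin, spinning freely on its spindle, so a tool pinching it can keep its direction while cranking; it also pivots between the pads as it folds. Folded, this point is 71 mm above the bench, 33 mm from the crank's axis; unfolded, 42 mm above the pin
- collar (a joint): angle of the lock collar about its vertical axis, rad, growing clockwise seen from above; 0 to 0.3 unlocked at the start (white pointer at or near the red mark), 1.22 locked (white pointer at the green mark, towards the robot); it can be turned past the mark, to 1.6. Stays where it is left (friction about 0.12 N m)
- collar_mid (a point): on the lock collar's vertical axis, 36 mm above the bench: the height to grip. The collar is a black ribbed round ring, 52 mm diameter, from 18 to 46 mm above the bench, on a steel post whose top is 53 mm above the bench; the base plate under it is 10 mm thick. Pinch it across its diameter, square to the pointer
- collar_pointer (a point): tip of the white pointer lug (10 mm wide) on the collar, 44 mm from the axis; a 14 mm wide steel latch bar sticks out directly away from the pointer, to 74 mm from the axis, 34 to 42 mm above the bench
- carton: bystander: pale blue carton, 85 x 120 x 45 mm, origin at the centre of its underside
- spool: bystander: solder wire spool standing on end, 64 mm diameter, 44 mm high, origin at the centre of its underside
- driver: bystander: screwdriver with a yellow handle, 190 mm long, lying on the bench
There are look-alikes about, which are no part of the job. What is shaped like the board2 but orange or turquoise is not meant.

How it is judged:
On the way, in this order (a step that is already met when the one before it is completed fails the run):
1. every board lies flat in a bay of the tray, released, with the crank grip still folded (x of board1 in the frame of tray_floor between -0.03 and 0.03 m and y of board1 in the frame of tray_floor between -0.1 and 0.1 m and z of board1 in the frame of tray_floor between -0.004 and 0.004 m and angle between each of board1, board2, board3's own z axis and vertical below 0.07 rad and x of board2 in the frame of tray_floor between -0.03 and 0.03 m and y of board2 in the frame of tray_floor between -0.1 and 0.1 m and z of board2 in the frame of tray_floor between -0.004 and 0.004 m and x of board3 in the frame of tray_floor between -0.03 and 0.03 m and y of board3 in the frame of tray_floor between -0.1 and 0.1 m and z of board3 in the frame of tray_floor between -0.004 and 0.004 m and value of joint crank_grip below 0.9 rad and contact force between the fingers and anything else below 0.3 N), for 0.2 s.
2. the crank grip is unfolded upright (value of joint crank_grip above 1.4 rad), for 0.2 s.
3. the tray is cranked to its stop, with the collar still unlocked (value of joint tray above 0.115 m and value of joint collar below 0.8 rad), for 0.2 s.
4. the lock collar's pointer is at the green mark (within 0.14 rad) (value of joint collar between 1.08 and 1.36 rad and value of joint tray above 0.115 m), for 0.2 s.
5. the crank grip is folded flat again (value of joint crank_grip below 0.2 rad), for 0.2 s.
At the end, for the whole second after the job is handed in: Every board present lies flat (within 4 mm and 0.07 rad) in a bay of the tray and is at rest; the tray is within 5 mm of its stop (joint above 0.115 m); the collar is at 1.22 rad within 0.14; the crank grip is folded to below 0.2 rad (all of step 4 and x of board1 in the frame of tray_floor between -0.03 and 0.03 m and y of board1 in the frame of tray_floor between -0.1 and 0.1 m and z of board1 in the frame of tray_floor between -0.004 and 0.004 m and angle between each of board1, board2, board3's own z axis and vertical below 0.07 rad and x of board2 in the frame of tray_floor between -0.03 and 0.03 m and y of board2 in the frame of tray_floor between -0.1 and 0.1 m and z of board2 in the frame of tray_floor between -0.004 and 0.004 m and x of board3 in the frame of tray_floor between -0.03 and 0.03 m and y of board3 in the frame of tray_floor between -0.1 and 0.1 m and z of board3 in the frame of tray_floor between -0.004 and 0.004 m and linear speed of each of board1, board2, board3 below 0.02 m/s and value of joint crank_grip below 0.2 rad); the robot touches nothing.
It fails at once if the tray wound along with the crank grip still folded (value of joint crank_grip below 0.7 rad and value of joint tray between 0.05 and 0.1 m).
It fails at once if the carton pushed more than 30 mm (distance of carton from where it was at the start of the episode above 0.03 m).
It fails at once if the spool pushed more than 30 mm (distance of spool from where it was at the start of the episode above 0.03 m).
It fails at once if the driver pushed more than 30 mm (distance of driver from where it was at the start of the episode above 0.03 m).
Of board1, board2, board3 only 2 to 3 are there at a start; the rules pass over those that are not, and their reading is None.
At some moment in a run one of board1, board2, board3 may be knocked a few centimetres aside while the robot is not near it.
Once in a run the grip may slacken for a moment while it holds something.
It also fails if it takes over 210 s, if anything falls off the work surface, if the arm or the gripper's body presses on something with over 40 N, if the wrist force passes 120 N, or if a joint passes its speed limit or range.

### The arm

A 6-joint arm with a two-finger parallel gripper is mounted at the origin on the work surface. World frame = base frame: x ahead of the robot, y to its left, z up, the work surface at z = 0. Lengths are in m, angles in rad, forces in N, time in s.
With the tool pointing down it reaches from about 0.225 to 0.875 m from the base axis. Payload 3.4 kg.
Tool frame: the origin (TCP) lies midway between the tips of the shut fingers; the grasp point (between the pads) lies 19 mm behind it (manip.grasp_offset is the distance from the TCP to the grasp point, in m); x points along the fingers, y is the direction in which the jaws open and shut, and the axes are right-handed (so a half turn about x gives the same grasp; the last joint's range is limited). The gripper opens to 85 mm and grips with 20 to 120 N. Pads are 22 mm wide; open, the fingers measure 114 mm over their backs; the gripper's body (76 mm by 85 mm) begins 54 mm behind the grasp point. The pads swing forward as they close: fully open they stand 13 mm farther back than shut.
Start: joints at [1.16, 0.276, 1.505, -0, 1.361, -0.121], TCP at [0.164, 0.551, 0.211] pointing down, gripper open.
Joint ranges: [-2.89, 2.89], [-0.75, 2.08], [0.22, 2.7], [-1.18, 4.32], [0.11, 2.71], [-2.7, 2.7]. Speed limits (rad/s): [2.57, 2.57, 3.14, 3.14, 3.14, 3.14].

### API

Orientations are given as a unit quaternion [w, x, y, z].
In Python, from rig import manip gives the robot as it stands.
- The arm moves only by the shell command python3 -m creep 'ROWS' [OPENING] [FORCE]. ROWS is a JSON object of lists of equal length, an entry for each row: "delta_pos": the shift along the tool's x, y, z in cm, a list of three; "dr": the turn, a rotation vector about the tool's x, y, z in rad, a list of three. In form: {"delta_pos": [[dx, dy, dz], ...], "dr": [[rx, ry, rz], ...]}. A call has 1 to 10 rows; each row is the pose to reach, as a shift and turn from the pose commanded when the call began, along the tool's axes at that moment; what a row does not reach only later rows make up. A row lasts 1/10 s, in which the tool goes at most 50 mm and 8.59 degrees, less where a joint would pass 70% of its speed; a pose out of reach is approached as far as the arm can. A call with a gripper value outside its range is refused whole. OPENING is the opening, from -1 (shut) to 1 (fully open), set as the call begins (- or left out, the last holds). The fingers move at their own pace and stop on an object; FORCE is the grip in N (left out, the last holds). Time passes only in rows, so rows that repeat a pose let the fingers close. It gives the time, the measured TCP pose, the force and the opening at its end, in the units of the state.
- manip.get_state(): the state, without advancing time (a new reading comes with each control period).
- manip.get_image(name): name is "scene" or "top" or "wrist"; returns a dict with "pixels" (400x640x3 uint8, blue, green, red), "depth" (400x640 float32, m along the optical axis (not along the pixel's ray), 0 where there is no reading), "intrinsics" (3x3 intrinsics, pixels), "rvec" (rotation vector, rad) and "tvec" (3), from world to camera coordinates, as OpenCV has them. Camera axes: x right, y down, z forward; pixel columns grow to the right and rows downward; lengths in m; the calibration is good to about 2 mm. The wrist camera is an equidistant fisheye: a pixel r from the principal point sees the ray r / f radians off the axis. A picture is of the moment at which its call begins.
- manip.sign_off(): hands the job in, once; it reports no verdict.
The state is a dict: "clock": time; "qpos": joint angles; "qd": joint speeds; "effort": joint torques, N m; "position": TCP position; "ee_rot": TCP orientation; "contact_force": force on the tool from outside, world axes, zero at the start; "moment": the same for the moment, N m; "width": finger opening in m.
Only numpy, scipy, OpenCV 4.12 (cv2) and the standard library are available. Lean on these libraries where they do the work, as an engineer would, in place of code of your own. Each camera call takes 0.05 s, during which the arm holds its last target. There are 200 camera calls.

## Working session

There is one attempt and no reset: what is moved stays moved. The work goes in short steps, Python scripts to look and compute and a shell command to move; the robot and the scene stay as the last step left them, time stands still between calls to the robot, and variables do not carry over. Pictures are saved under pics/ and viewed, about 12 in all and at most 16, crops included, and the job is handed in when it is done.

```bash
ls; mkdir -p pics; cat > h.py <<'E'
import numpy as np,cv2
from scipy.spatial.transform import Rotation as R
from rig import manip
def snap(n,fn=None):
    im=manip.get_image(n)
    if fn: cv2.imwrite('pics/'+fn,im['pixels'])
    return im
def world(im):
    K=im['intrinsics'];d=im['depth'];v,u=np.mgrid[:400,:640]
    c=np.stack([(u-K[0][2])/K[0][0]*d,(v-K[1][2])/K[1][1]*d,d],-1)
    Rm=cv2.Rodrigues(np.array(im['rvec'],float))[0]
    return (c-np.array(im['tvec']).ravel())@Rm
def st():
    s=manip.get_state();q=s['ee_rot'];r=R.from_quat([q[1],q[2],q[3],q[0]])
    return s,np.array(s['position']),r
def go(target,yaw=None,down=True):
    """print delta (cm, tool axes) to the world TCP target and dr for tool down with jaw (y) axis at yaw"""
    s,p,r=st()
    print('t',s['clock'],'p',p.round(4),'w',s['width'],'F',np.round(s['contact_force'],1),'yjaw',np.degrees(np.arctan2(*r.as_matrix()[[1,0],1])).round(1),'q',np.round(s['qpos'],2))
    print('delta cm',(r.inv().apply(np.array(target)-p)*100).round(2))
    if yaw is not None:
        best=None
        for k in (0,np.pi):
            y=np.array([np.cos(yaw+k),np.sin(yaw+k),0]);x=np.array([0,0,-1.]);z=np.cross(x,y)
            dr=(r.inv()*R.from_matrix(np.stack([x,y,z],1))).as_rotvec()
            print('dr',dr.round(3))
E
python3 - <<'E'
from h import *
a=snap('top','top0.png');b=snap('scene','scene0.png')
np.save('top0.npy',world(a));np.save('scene0.npy',world(b))
print(st()[0]); print(a['intrinsics'],a['rvec'],a['tvec'],st()[2].as_matrix().round(3))
E
```

```text
pics
{'clock': 0.1, 'qpos': array([ 1.16001745e+00,  2.76555584e-01,  1.50600456e+00, -3.25747092e-05,
        1.36071037e+00, -1.21007057e-01]), 'qd': array([-0.00051807, -0.00026993, -0.00329041, -0.00116208,  0.00044722,
       -0.00141401]), 'effort': array([ 3.74537398e-03, -4.17695582e+01, -2.46406692e+01,  1.70373614e-04,
        5.76220220e-03,  4.68399924e-05]), 'position': array([0.16411405, 0.55055397, 0.21011344]), 'ee_rot': array([ 0.69955308,  0.101514  ,  0.6998431 , -0.10266465]), 'contact_force': array([-0.29597993, -0.50296752, -0.48295075]), 'moment': array([-0.00212185, -0.00079914,  0.01020115]), 'width': 0.08544150065291602}
[[428.91204774   0.         326.55220469]
 [  0.         428.91204774 195.07898217]
 [  0.           0.           1.        ]] [ 2.14869813 -2.14291009  0.11404274] [-0.07073976  0.54098052  1.26517537] [[-0.001  0.286  0.958]
 [-0.002  0.958 -0.286]
 [-1.    -0.002 -0.   ]]
```

View pics/top0.png

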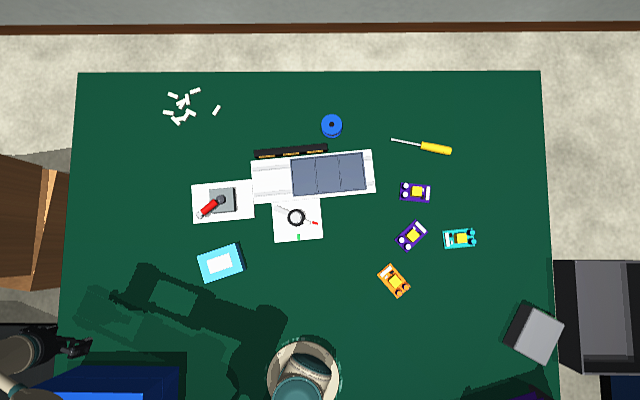

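View pics/scene0.png

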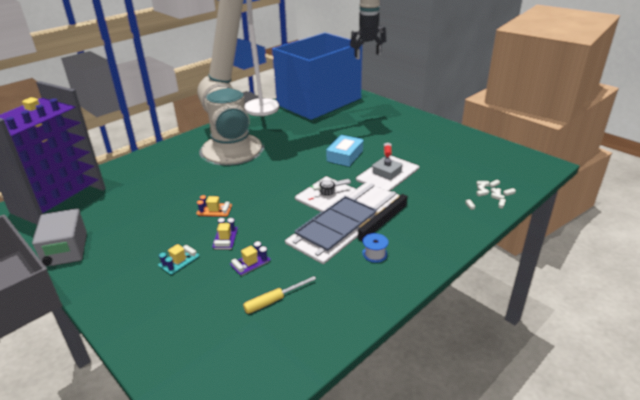

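The top view shows two purple boards at (415,191) and (412,235), with a turquoise look-alike at (460,238) and an orange one at (394,281). The tray is at (330,173), the crank at (220,200) and the collar at (297,217). Next I measure these from depth.

```bash
cat >> h.py <<'E'
def comps(im,W,hsvlo,hsvhi,zmin=0.0,zmax=.2,amin=12):
    hsv=cv2.cvtColor(im['pixels'],cv2.COLOR_BGR2HSV)
    m=cv2.inRange(hsv,hsvlo,hsvhi)&((W[...,2]>zmin)&(W[...,2]<zmax)).astype(np.uint8)*255
    n,l,s,c=cv2.connectedComponentsWithStats(m)
    out=[]
    for i in range(1,n):
        if s[i,4]>=amin:
            P=W[l==i];r=cv2.minAreaRect((P[:,:2]*1000).astype(np.float32))
            out.append((c[i].round(0),s[i,4],np.median(P,0).round(3),'rect',np.round(r[0],0),np.round(r[1],0),round(r[2],1)))
    return out
E
python3 - <<'E'
from h import *
im=snap('top');W=world(im);np.save('top0.npy',W)
for n,lo,hi in [('yellow',(20,120,120),(32,255,255)),('purple',(120,80,40),(150,255,255)),('red',(0,150,100),(6,255,255)),('grayblue tray',(105,30,60),(125,110,160)),('green',(45,150,120),(75,255,255)),('dark',(0,0,0),(180,90,60)),('blue',(100,120,60),(118,255,255)),('white',(0,0,200),(180,40,255))]:
    print(n)
    for c in comps(im,W,lo,hi,.002,.15): print(c)
c=im['pixels'][140:250,180:440];cv2.imwrite('pics/crop1.png',cv2.resize(c,None,fx=3,fy=3,interpolation=cv2.INTER_CUBIC))
E
```

```text
yellow
(array([436., 148.]), np.int32(245), array([ 0.689, -0.406,  0.023]), 'rect', array([ 693., -406.]), array([94., 32.]), 78.9)
(array([318., 151.]), np.int32(12), array([ 0.678, -0.042,  0.035]), 'rect', array([678., -40.]), array([ 3., 25.]), 0.7)
(array([288., 154.]), np.int32(12), array([0.668, 0.05 , 0.036]), 'rect', array([669.,  53.]), array([25.,  4.]), 89.6)
(array([416., 191.]), np.int32(94), array([ 0.553, -0.339,  0.045]), 'rect', array([ 557., -339.]), array([28., 33.]), 89.7)
(array([413., 235.]), np.int32(100), array([ 0.421, -0.325,  0.044]), 'rect', array([ 423., -327.]), array([27., 37.]), 41.9)
(array([461., 238.]), np.int32(94), array([ 0.413, -0.468,  0.045]), 'rect', array([ 415., -470.]), array([28., 35.]), 0.7)
(array([393., 281.]), np.int32(188), array([ 0.287, -0.268,  0.04 ]), 'rect', array([ 294., -264.]), array([67., 50.]), 40.8)
(array([406., 287.]), np.int32(12), array([ 0.27 , -0.303,  0.04 ]), 'rect', array([ 270., -303.]), array([12.,  6.]), 87.0)
purple
(array([413., 194.]), np.int32(258), array([ 0.545, -0.329,  0.009]), 'rect', array([ 553., 
[... 4426 characters left out ...]
y([ 0.407, -0.291,  0.04 ]), 'rect', array([ 409., -291.]), array([12., 17.]), 80.3)
(array([408., 246.]), np.int32(23), array([ 0.389, -0.31 ,  0.041]), 'rect', array([ 390., -312.]), array([12., 19.]), 42.2)
(array([219., 263.]), np.int32(333), array([0.337, 0.248, 0.045]), 'rect', array([337., 248.]), array([41., 71.]), 19.8)
(array([385., 271.]), np.int32(49), array([ 0.315, -0.245,  0.02 ]), 'rect', array([ 315., -246.]), array([ 9., 41.]), 40.4)
(array([285., 353.]), np.int32(104), array([0.076, 0.055, 0.011]), 'rect', array([80., 49.]), array([24., 63.]), 38.7)
(array([332., 384.]), np.int32(279), array([-0.014, -0.09 ,  0.011]), 'rect', array([ -3., -90.]), array([ 32., 109.]), 76.4)
```

View pics/crop1.png

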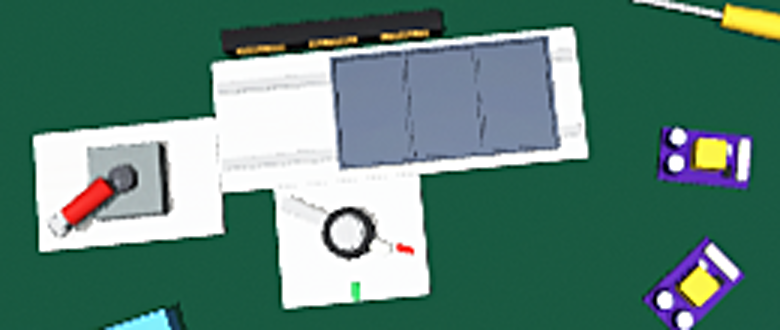

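The crop shows the grip folded along the arm in red at (85,205), with the pin end towards the hub. That still needs a close look. The pointer is at red, the tray is empty, and there are exactly two purple boards. I'll use bays 1 and 3, so the latch swings over the empty bay 2.

```bash
python3 -c "
from h import *
go([.421,-.325,.15],np.radians(43))"
```

```text
t 0.15 p [0.1641 0.5506 0.2102] w 0.08577241569411789 F [0.3 0.4 1. ] yjaw 73.4 q [ 1.16  0.28  1.51 -0.    1.36 -0.12]
delta cm [  6.12 -76.56  49.63]
dr [0.531 0.    0.001]
dr [-2.611e+00 -2.000e-03  0.000e+00]
```

```bash
python3 -m creep '{"delta_pos":[[0,-4.2,2.7],[0,-8.4,5.4],[0,-12.6,8.2],[0,-16.8,10.9],[0,-21,13.6],[0,-25.2,16.3],[0,-29.4,19],[0,-33.6,21.8],[0,-37.8,24.5],[0,-42,27.2]],"dr":[[0,0,0],[0,0,0],[0,0,0],[0,0,0],[0,0,0],[0,0,0],[0,0,0],[0,0,0],[0,0,0],[0,0,0]]}' 1 60
python3 -c "
from h import *
go([.421,-.325,.15],np.radians(43))"
```

```text
clock: 1.15
position: [0.3047, 0.0696, 0.2111]
ee_rot: [0.7, 0.102, 0.699, -0.102]
contact_force: [1.0, 0.2, -0.5]
width: 0.086
t 1.15 p [0.3047 0.0696 0.2111] w 0.08599019976915569 F [ 1.   0.2 -0.5] yjaw 73.4 q [ 0.   -0.14  1.97  0.    1.32 -1.28]
delta cm [  6.11 -34.51  22.39]
dr [ 0.531  0.001 -0.001]
dr [-2.611e+00  1.000e-03  1.000e-03]
```

```bash
python3 -m creep '{"delta_pos":[[0.6,-3.8,2.5],[1.2,-7.7,5],[1.9,-11.5,7.5],[2.6,-15.3,10],[3.2,-19.2,12.4],[3.9,-23,15],[4.6,-26.8,17.4],[5.2,-30.7,19.9],[6,-34.5,22.4],[6,-34.5,22.4]],"dr":[[0.06,0,0],[0.12,0,0],[0.18,0,0],[0.24,0,0],[0.3,0,0],[0.36,0,0],[0.42,0,0],[0.48,0,0],[0.53,0,0],[0.53,0,0]]}'
python3 - <<'E'
from h import *
im=snap('top');W=world(im)
for lo,hi in [((20,120,120),(32,255,255)),((120,80,40),(150,255,255))]:
    for c in comps(im,W,lo,hi,.002,.1): print(c)
go([.421,-.325,.016],np.radians(43))
snap('wrist','wrist1.png')
E
```

```text
clock: 2.15
position: [0.4223, -0.329, 0.1492]
ee_rot: [0.648, 0.282, 0.647, -0.284]
contact_force: [-0.3, -0.8, 0.0]
width: 0.0852
(array([436., 148.]), np.int32(241), array([ 0.689, -0.405,  0.023]), 'rect', array([ 690., -405.]), array([94., 25.]), 78.8)
(array([416., 191.]), np.int32(93), array([ 0.553, -0.339,  0.044]), 'rect', array([ 556., -339.]), array([28., 34.]), 87.8)
(array([410., 232.]), np.int32(27), array([ 0.43 , -0.317,  0.043]), 'rect', array([ 430., -319.]), array([ 6., 31.]), 44.5)
(array([413., 194.]), np.int32(260), array([ 0.545, -0.329,  0.009]), 'rect', array([ 554., -339.]), array([92., 55.]), 84.6)
(array([404., 233.]), np.int32(114), array([ 0.428, -0.305,  0.009]), 'rect', array([ 427., -309.]), array([25., 75.]), 46.2)
(array([528., 397.]), np.int32(138), array([-0.031, -0.639,  0.041]), 'rect', array([ -27., -626.]), array([23., 73.]), 0.1)
t 2.2 p [ 0.421  -0.3256  0.1494] w 0.08571331806774844 F [-0.5  0.2  0.6] yjaw 42.9 q [-0.79  0.26  1.69 -0.    1.19 -1.54]
delta cm [13.34  0.04 -0.02]
dr [-0.002 -0.002  0.   ]
dr [3.139e+00 0.000e+00 3.000e-03]
```

View pics/wrist1.png

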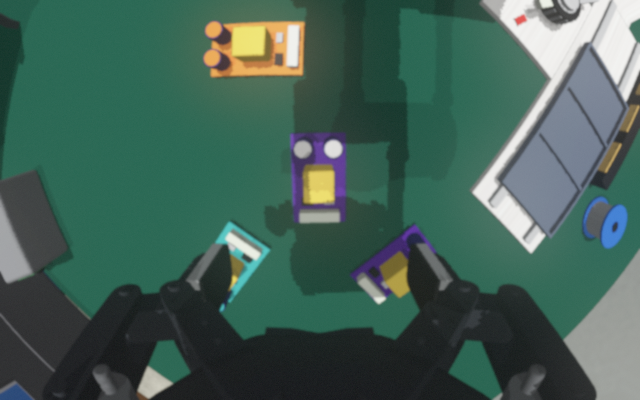

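The wrist view shows the board at (320,180), square to the jaws and centred between the fingers. I go down and grip.

```bash
python3 -m creep '{"delta_pos":[[3,0,0],[6,0,0],[9,0,0],[11,0,0],[12.4,0,0],[13.2,0,0],[13.2,0,0],[13.2,0,0]],"dr":[[0,0,0],[0,0,0],[0,0,0],[0,0,0],[0,0,0],[0,0,0],[0,0,0],[0,0,0]]}' 1 60
python3 -m creep '{"delta_pos":[[0,0,0],[0,0,0],[0,0,0],[0,0,0],[0,0,0],[0,0,0],[0,0,0],[0,0,0]],"dr":[[0,0,0],[0,0,0],[0,0,0],[0,0,0],[0,0,0],[0,0,0],[0,0,0],[0,0,0]]}' -1 60
python3 -m creep '{"delta_pos":[[-1,0,0],[-3,0,0],[-6,0,0],[-9,0,0],[-10,0,0],[-10,0,0]],"dr":[[0,0,0],[0,0,0],[0,0,0],[0,0,0],[0,0,0],[0,0,0]]}'
python3 -c "
from h import *
go([.615,-.147,.117],np.radians(95.7))"
```

```text
clock: 3.05
position: [0.4212, -0.323, 0.0196]
ee_rot: [0.649, 0.282, 0.648, -0.282]
contact_force: [-0.6, -0.3, 0.6]
width: 0.0853
clock: 3.85
position: [0.4211, -0.3236, 0.0195]
ee_rot: [0.649, 0.282, 0.648, -0.282]
contact_force: [-1.2, -0.3, 5.2]
width: 0.0254
clock: 4.45
position: [0.4216, -0.3239, 0.1202]
ee_rot: [0.65, 0.281, 0.647, -0.282]
contact_force: [-0.3, -0.5, -3.0]
width: 0.0253
t 4.45 p [ 0.4216 -0.3239  0.1202] w 0.025255172747771098 F [-0.3 -0.5 -3. ] yjaw 43.0 q [-0.79  0.28  1.74  0.    1.12 -1.54]
delta cm [ 0.33 26.21  0.26]
dr [-0.919  0.003  0.001]
dr [ 2.222e+00  2.000e-03 -4.000e-03]
```

```bash
python3 -m creep '{"delta_pos":[[0,3,0],[0,6.5,0],[0,10,0.1],[0.1,13.5,0.2],[0.1,17,0.2],[0.2,20.5,0.2],[0.3,23.5,0.2],[0.3,26.2,0.3],[0.3,26.2,0.3],[0.3,26.2,0.3]],"dr":[[-0.1,0,0],[-0.2,0,0],[-0.3,0,0],[-0.4,0,0],[-0.5,0,0],[-0.6,0,0],[-0.7,0,0],[-0.82,0,0],[-0.92,0,0],[-0.92,0,0]]}'
python3 - <<'E'
from h import *
go([.615,-.147,.045],np.radians(95.7))
im=snap('wrist','wrist2.png')
t=snap('top');W=world(t)
for lo,hi in [((105,30,60),(125,110,160)),((120,80,40),(150,255,255))]:
    for c in comps(t,W,lo,hi,.002,.2,60): print(c)
E
```

```text
clock: 5.45
position: [0.6135, -0.1454, 0.1132]
ee_rot: [0.705, -0.035, 0.708, 0.036]
contact_force: [0.9, -0.2, -1.8]
width: 0.0258
t 5.45 p [ 0.6135 -0.1454  0.1132] w 0.025786721264563533 F [ 0.9 -0.2 -1.8] yjaw 95.8 q [-0.34  0.43  1.53 -0.    1.2  -2.02]
delta cm [ 6.82 -0.18  0.16]
dr [ 0.002 -0.004 -0.002]
dr [-3.14e+00  3.00e-03 -7.00e-03]
(array([328., 176.]), np.int32(393), array([ 0.602, -0.073,  0.022]), 'rect', array([608., -79.]), array([ 53., 107.]), 69.1)
(array([300., 172.]), np.int32(605), array([0.62 , 0.016, 0.022]), 'rect', array([615.,  22.]), array([ 72., 141.]), 64.5)
(array([349., 187.]), np.int32(162), array([ 0.567, -0.138,  0.023]), 'rect', array([ 567., -138.]), array([25., 81.]), 4.4)
(array([353., 176.]), np.int32(191), array([ 0.588, -0.147,  0.104]), 'rect', array([ 592., -151.]), array([60., 50.]), 89.5)
(array([413., 194.]), np.int32(258), array([ 0.545, -0.331,  0.009]), 'rect', array([ 553., -339.]), array([93., 54.]), 85.6)
(array([528., 397.]), np.int32(138), array([-0.031, -0.641,  0.041]), 'rect', array([ -36., -626.]), array([21., 72.]), 14.7)
```

View pics/wrist2.png

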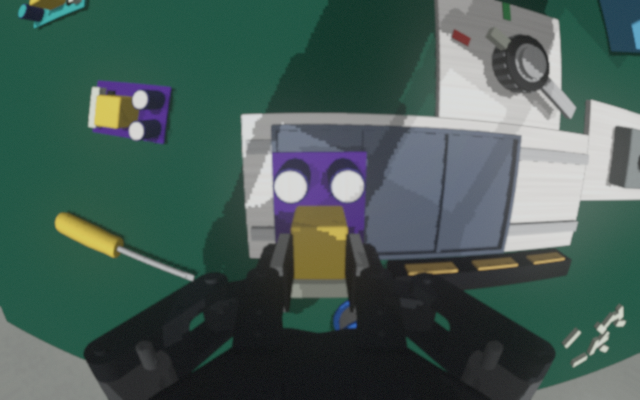

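The board is held over bay 1 and lined up. I lower it and release.

```bash
python3 -m creep '{"delta_pos":[[1.5,0,0],[3.5,-0.2,0.1],[5,-0.2,0.1],[6,-0.2,0.1],[6.5,-0.2,0.1],[6.8,-0.2,0.1],[7.1,-0.2,0.1],[7.1,-0.2,0.1],[7.1,-0.2,0.1]],"dr":[[0,0,0],[0,0,0],[0,0,0],[0,0,0],[0,0,0],[0,0,0],[0,0,0],[0,0,0],[0,0,0]]}'
python3 -c "
from h import *
go([.615,-.147,.042],np.radians(95.7))"
```

```text
clock: 6.45
position: [0.616, -0.1486, 0.0454]
ee_rot: [0.707, -0.035, 0.706, 0.035]
contact_force: [-0.0, 0.5, -1.3]
width: 0.0254
t 6.45 p [ 0.616  -0.1486  0.0454] w 0.025393725727898026 F [-0.   0.5 -1.3] yjaw 95.7 q [-0.35  0.49  1.61  0.    1.05 -2.02]
delta cm [ 0.34  0.17 -0.09]
dr [0.001 0.001 0.   ]
dr [-3.141e+00 -0.000e+00  1.000e-03]
```

```bash
python3 -m creep '{"delta_pos":[[0.2,0.15,0],[0.4,0.15,0],[0.4,0.15,0],[0.4,0.15,0]],"dr":[[0,0,0],[0,0,0],[0,0,0],[0,0,0]]}'
python3 -m creep '{"delta_pos":[[0,0,0],[0,0,0],[0,0,0],[-1,0,0],[-3,0,0],[-6,0,0],[-9,0,0],[-9,0,0]],"dr":[[0,0,0],[0,0,0],[0,0,0],[0,0,0],[0,0,0],[0,0,0],[0,0,0],[0,0,0]]}' 1
python3 -c "
from h import *
go([.553,-.339,.13],np.radians(174.6))"
```

```text
clock: 6.85
position: [0.6158, -0.1469, 0.0415]
ee_rot: [0.707, -0.035, 0.706, 0.035]
contact_force: [-1.3, 1.4, 3.5]
width: 0.0255
clock: 7.65
position: [0.6188, -0.1482, 0.1365]
ee_rot: [0.71, -0.037, 0.703, 0.034]
contact_force: [0.2, -0.9, 0.5]
width: 0.0853
t 7.65 p [ 0.6188 -0.1482  0.1365] w 0.08526300669381522 F [ 0.2 -0.9  0.5] yjaw 95.7 q [-0.34  0.41  1.49  0.    1.23 -2.02]
delta cm [  0.65 -18.32  -8.47]
dr [-1.376  0.005  0.01 ]
dr [ 1.765  0.011 -0.005]
```

```bash
python3 -m creep '{"delta_pos":[[0,-2.5,-1.2],[0,-5,-2.4],[0,-8,-3.6],[0.2,-11,-4.8],[0.4,-14,-6],[0.6,-17,-7.5],[0.6,-18.3,-8.5],[0.6,-18.3,-8.5],[0.6,-18.3,-8.5],[0.6,-18.3,-8.5]],"dr":[[0.14,0,0],[0.28,0,0],[0.42,0,0],[0.56,0,0],[0.7,0,0],[0.84,0,0],[0.98,0,0],[1.12,0,0],[1.26,0,0],[1.4,0,0]]}'
python3 -m creep '{"delta_pos":[[0,0,0],[0,0,0],[0,0,0],[0,0,0]],"dr":[[0.13,0,0],[0.26,0,0],[0.37,0,0],[0.37,0,0]]}'
python3 - <<'E'
from h import *
snap('wrist','wrist3.png')
t=snap('top','top3.png');W=world(t)
for lo,hi in [((20,120,120),(32,255,255)),((120,80,40),(150,255,255))]:
    for c in comps(t,W,lo,hi,.002,.2,20): print(c)
go([.553,-.339,.02],np.radians(-5.4))
E
```

```text
clock: 8.65
position: [0.5487, -0.3379, 0.1246]
ee_rot: [0.561, 0.43, 0.562, -0.43]
contact_force: [-0.4, 0.1, -0.6]
width: 0.0852
clock: 9.05
position: [0.549, -0.3375, 0.1246]
ee_rot: [-0.474, -0.524, -0.475, 0.524]
contact_force: [0.1, 1.2, 0.6]
width: 0.0852
(array([425., 145.]), np.int32(47), array([ 0.699, -0.37 ,  0.023]), 'rect', array([ 698., -371.]), array([25., 20.]), 78.0)
(array([353., 168.]), np.int32(96), array([ 0.618, -0.148,  0.067]), 'rect', array([ 621., -147.]), array([37., 27.]), 1.6)
(array([417., 192.]), np.int32(70), array([ 0.55 , -0.34 ,  0.045]), 'rect', array([ 552., -339.]), array([25., 29.]), 0.6)
(array([461., 238.]), np.int32(94), array([ 0.413, -0.468,  0.045]), 'rect', array([ 415., -470.]), array([28., 34.]), 0.5)
(array([352., 172.]), np.int32(305), array([ 0.609, -0.147,  0.031]), 'rect', array([ 618., -148.]), array([96., 56.]), 6.1)
(array([415., 199.]), np.int32(51), array([ 0.533, -0.34 ,  0.009]), 'rect', array([ 533., -340.]), array([37., 13.]), 88.8)
(array([527., 397.]), np.int32(137), array([-0.031, -0.64 ,  0.041]), 'rect', array([ -36., -626.]), array([22., 72.]), 16.6)
t 9.15 p [ 0.5491 -0.3376  0.1247] w 0.08537915766711036 F [ 0.2 -0.4 -0.2] yjaw -5.5 q [-0.66  0.43  1.48  0.    1.23 -0.56]
delta cm [10.47  0.41  0.11]
dr [-0.002 -0.     0.   ]
dr [3.139e+00 1.000e-03 0.000e+00]
```

View pics/wrist3.png

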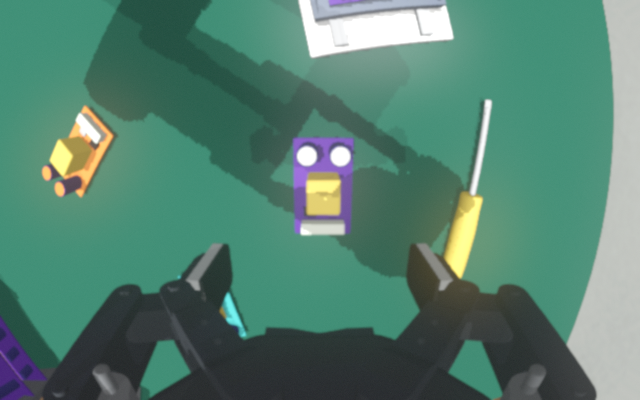

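Board 1 is square at (323,190), about 4 mm to the jaw's + side. The first board lies flat in bay 1, with its PCB top at 31 mm. I pick up the second one.

```bash
python3 -m creep '{"delta_pos":[[2,0.2,0],[5,0.4,0.1],[8,0.4,0.1],[9.5,0.4,0.1],[10.5,0.4,0.1],[10.5,0.4,0.1],[10.5,0.4,0.1]],"dr":[[0,0,0],[0,0,0],[0,0,0],[0,0,0],[0,0,0],[0,0,0],[0,0,0]]}' 1 60
python3 -m creep '{"delta_pos":[[0,0,0],[0,0,0],[0,0,0],[0,0,0],[0,0,0],[0,0,0],[0,0,0],[0,0,0]],"dr":[[0,0,0],[0,0,0],[0,0,0],[0,0,0],[0,0,0],[0,0,0],[0,0,0],[0,0,0]]}' -1 60
python3 -m creep '{"delta_pos":[[-1,0,0],[-3,0,0],[-6,0,0],[-9,0,0],[-11,0,0],[-11,0,0]],"dr":[[0,0,0],[0,0,0],[0,0,0],[0,0,0],[0,0,0],[0,0,0]]}'
python3 -c "
from h import *
go([.601,.001,.13],np.radians(95.7))"
```

```text
clock: 9.85
position: [0.5537, -0.3394, 0.0205]
ee_rot: [0.475, 0.524, 0.474, -0.524]
contact_force: [-0.0, -0.7, 0.1]
width: 0.0855
clock: 10.65
position: [0.5533, -0.3392, 0.0206]
ee_rot: [0.475, 0.524, 0.474, -0.524]
contact_force: [-1.7, 0.5, 5.2]
width: 0.0251
clock: 11.25
position: [0.555, -0.3404, 0.1334]
ee_rot: [0.477, 0.525, 0.472, -0.524]
contact_force: [1.0, -0.5, -1.5]
width: 0.0257
t 11.25 p [ 0.555  -0.3404  0.1334] w 0.02566906766027728 F [ 1.  -0.5 -1.5] yjaw -5.7 q [-0.66  0.43  1.46  0.    1.24 -0.56]
delta cm [  0.22   1.2  -34.43]
dr [-1.769e+00  8.000e-03 -1.000e-03]
dr [ 1.372e+00 -1.000e-03 -7.000e-03]
```

```bash
python3 -m creep '{"delta_pos":[[0,0,-3],[0,0,-6.5],[0,0.3,-10],[0,0.5,-13.5],[0,0.7,-17],[0,0.9,-20.5],[0,1,-24],[0.1,1.2,-27.5],[0.2,1.2,-31],[0.2,1.2,-34.4]],"dr":[[0.13,0,0],[0.26,0,0],[0.39,0,0],[0.52,0,0],[0.65,0,0],[0.78,0,0],[0.91,0,0],[1.04,0,0],[1.17,0,0],[1.3,0,0]]}'
python3 -m creep '{"delta_pos":[[0,0,0],[0,0,0],[0,0,0]],"dr":[[0.07,0,0],[0.07,0,0],[0.07,0,0]]}'
python3 - <<'E'
from h import *
go([.601,.001,.042],np.radians(95.7))
t=snap('top');W=world(t)
for lo,hi in [((20,120,120),(32,255,255)),((120,80,40),(150,255,255))]:
    for c in comps(t,W,lo,hi,.002,.2,20): print(c)
E
```

```text
clock: 12.25
position: [0.5979, 0.0037, 0.1259]
ee_rot: [-0.059, -0.704, -0.059, 0.706]
contact_force: [0.5, 1.6, -1.6]
width: 0.0253
clock: 12.55
position: [0.5984, 0.0019, 0.1267]
ee_rot: [-0.037, -0.705, -0.037, 0.707]
contact_force: [-0.0, 0.0, -1.6]
width: 0.0252
t 12.55 p [0.5984 0.0019 0.1267] w 0.025151177348888297 F [-0.   0.  -1.6] yjaw -84.1 q [-0.11  0.37  1.58 -0.    1.19  1.35]
delta cm [ 8.47  0.12 -0.27]
dr [-3.138e+00 -0.000e+00  3.000e-03]
dr [0.004 0.002 0.   ]
(array([436., 148.]), np.int32(242), array([ 0.689, -0.406,  0.023]), 'rect', array([ 693., -406.]), array([94., 32.]), 77.5)
(array([353., 168.]), np.int32(97), array([ 0.617, -0.148,  0.066]), 'rect', array([ 620., -147.]), array([38., 27.]), 5.1)
(array([461., 238.]), np.int32(95), array([ 0.413, -0.468,  0.044]), 'rect', array([ 415., -469.]), array([28., 35.]), 0.4)
(array([395., 281.]), np.int32(103), array([ 0.287, -0.27 ,  0.044]), 'rect', array([ 286., -272.]), array([33., 29.]), 45.7)
(array([352., 172.]), np.int32(307), array([ 0.607, -0.147,  0.031]), 'rect', array([ 618., -148.]), array([95., 56.]), 6.1)
(array([310., 179.]), np.int32(56), array([ 0.579, -0.023,  0.114]), 'rect', array([583., -20.]), array([57., 15.]), 5.6)
(array([294., 180.]), np.int32(47), array([0.575, 0.022, 0.115]), 'rect', array([579.,  24.]), array([53., 22.]), 5.7)
(array([528., 397.]), np.int32(139), array([-0.031, -0.64 ,  0.04 ]), 'rect', array([ -33., -625.]), array([23., 73.]), 9.1)
```

```bash
python3 -m creep '{"delta_pos":[[2,0,-0.2],[5,0.1,-0.3],[6.5,0.1,-0.3],[7.5,0.1,-0.3],[7.9,0.1,-0.3],[8.2,0.1,-0.3],[8.5,0.1,-0.3],[8.5,0.1,-0.3],[8.5,0.1,-0.3]],"dr":[[0,0,0],[0,0,0],[0,0,0],[0,0,0],[0,0,0],[0,0,0],[0,0,0],[0,0,0],[0,0,0]]}'
python3 -c "
from h import *
go([.601,.001,.042],np.radians(95.7))"
```

```text
clock: 13.5
position: [0.6026, 0.0014, 0.0435]
ee_rot: [0.036, 0.707, 0.036, -0.706]
contact_force: [0.3, 0.5, -1.7]
width: 0.0252
t 13.5 p [0.6026 0.0014 0.0435] w 0.025237388007803677 F [ 0.3  0.5 -1.7] yjaw -84.2 q [-0.11  0.45  1.68  0.    1.01  1.36]
delta cm [0.15 0.02 0.16]
dr [-3.139e+00  0.000e+00 -2.000e-03]
dr [ 0.002 -0.001 -0.   ]
```

```bash
python3 -m creep '{"delta_pos":[[0.15,0,0],[0.2,0,0],[0.2,0,0]],"dr":[[0,0,0],[0,0,0],[0,0,0]]}'
python3 -m creep '{"delta_pos":[[0,0,0],[0,0,0],[0,0,0],[-1,0,0],[-3,0,0],[-6,0,0],[-10,0,0],[-14,0,0],[-14,0,0]],"dr":[[0,0,0],[0,0,0],[0,0,0],[0,0,0],[0,0,0],[0,0,0],[0,0,0],[0,0,0],[0,0,0]]}' 1
python3 - <<'E'
from h import *
t=snap('top','top4.png');W=world(t)
for lo,hi in [((20,120,120),(32,255,255)),((120,80,40),(150,255,255)),((0,150,100),(6,255,255))]:
    for c in comps(t,W,lo,hi,.002,.2,20): print(c)
m=(W[...,0]>.42)&(W[...,0]<.62)&(W[...,1]>.15)&(W[...,1]<.36)
for a,b in [(.036,.048),(.052,.0625),(.063,.09)]:
    P=W[m&(W[...,2]>a)&(W[...,2]<b)]
    r=cv2.minAreaRect((P[:,:2]*1000).astype(np.float32)); print(a,len(P),np.median(P,0).round(3),r)
for v in range(196,222,2): print(v,[ (int(W[v,u,2]*1000)) for u in range(194,238,2)])
print(W[200,221],W[214,200])
c=t['pixels'][130:250,180:400];cv2.imwrite('pics/crop4.png',cv2.resize(c,None,fx=3.6,fy=3.6,interpolation=cv2.INTER_CUBIC))
go([.5,.28,.2],0)
E
```

```text
clock: 13.8
position: [0.6028, 0.0016, 0.0426]
ee_rot: [0.036, 0.707, 0.036, -0.705]
contact_force: [-2.4, 0.3, 6.6]
width: 0.0253
clock: 14.7
position: [0.6063, 0.001, 0.1881]
ee_rot: [0.037, 0.711, 0.035, -0.702]
contact_force: [0.6, 0.3, 0.1]
width: 0.0857
(array([436., 148.]), np.int32(240), array([ 0.689, -0.406,  0.022]), 'rect', array([ 692., -406.]), array([94., 31.]), 81.6)
(array([349., 169.]), np.int32(96), array([ 0.615, -0.136,  0.066]), 'rect', array([ 619., -137.]), array([39., 27.]), 2.0)
(array([461., 238.]), np.int32(95), array([ 0.413, -0.469,  0.044]), 'rect', array([ 415., -469.]), array([28., 35.]), 0.2)
(array([395., 281.]), np.int32(104), array([ 0.287, -0.27 ,  0.044]), 'rect', array([ 286., -272.]), array([33., 29.]), 44.3)
(array([349., 173.]), np.int32(306), array([ 0.606, -0.138,  0.031]), 'rect', array([ 616., -138.]), array([95., 56.]), 5.6)
(array([310., 177.]), np.int32(123), array([ 0.594, -0.019,  0.031]), 'rect', array([601., -20.]), array([29., 86.]), 83.1)
(array([528., 397.]), np.int32(137), array([-0.031, -0.64 ,  0.041]), 'rect', array([ -36.,
[... 1338 characters left out ...]
, 40, 37, 47, 41, 41, 655, 655, 655, 658, 655, 649]
214 [15, 72, 73, 77, 77, 74, 47, 8, 10, 7, 7, 5, 11, 11, 13, 7, 656, 655, 656, 657, 654, 648]
216 [8, 69, 79, 75, 62, 9, 6, 12, 9, 8, 4, 5, 13, 9, 8, 13, 658, 656, 656, 656, 653, 647]
218 [10, 12, 73, 77, 9, 5, 4, 13, 8, 12, 7, 7, 10, 10, 11, 14, 655, 656, 658, 656, 652, 644]
220 [6, 10, 7, 8, 11, 11, 5, 10, 9, 12, 7, 10, 11, 11, 5, 652, 655, 659, 657, 657, 652, 642]
[0.52305401 0.24549942 0.0561628 ] [0.47919571 0.29992417 0.07795269]
t 14.75 p [0.6045 0.0011 0.1851] w 0.08532097882564268 F [-0.  -0.3 -0.3] yjaw -84.2 q [-0.11  0.33  1.49  0.    1.31  1.36]
delta cm [ -1.6  -28.8    7.54]
dr [-1.469 -0.005 -0.007]
dr [ 1.673 -0.007  0.005]
```

View pics/crop4.png

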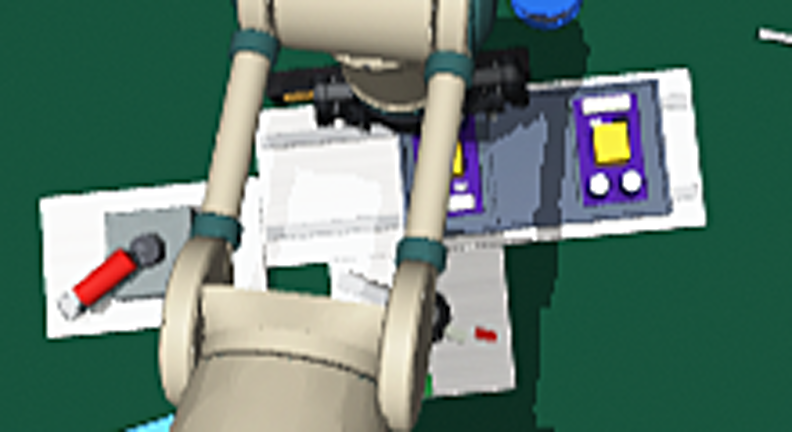

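Both boards are in: bay 3 at (445,165) and bay 1 at (610,150). The bay 1 board has shifted about 10 mm towards the divider. I'll check it from above once the arm is clear, and move towards the crank meanwhile.

```bash
python3 - <<'E'
from h import *
go([.50,.27,.19],np.radians(41.4))
E
```

```text
t 14.75 p [0.6045 0.0011 0.1851] w 0.08532097882564268 F [-0.  -0.3 -0.3] yjaw -84.2 q [-0.11  0.33  1.49  0.    1.31  1.36]
delta cm [ -0.6  -27.81   7.65]
dr [-2.192 -0.003 -0.01 ]
dr [ 0.95  -0.008  0.002]
```

```bash
python3 -m creep '{"delta_pos":[[-0.3,-3,0.8],[-0.6,-6,1.6],[-0.6,-9,2.4],[-0.6,-12,3.2],[-0.6,-15,4.1],[-0.6,-18,4.9],[-0.6,-21,5.8],[-0.6,-24,6.6],[-0.6,-26.5,7.3],[-0.6,-27.8,7.6]],"dr":[[-0.14,0,0],[-0.28,0,0],[-0.42,0,0],[-0.56,0,0],[-0.7,0,0],[-0.84,0,0],[-0.98,0,0],[-1.12,0,0],[-1.26,0,0],[-1.4,0,0]]}'
python3 -m creep '{"delta_pos":[[0,0,0],[0,0,0],[0,0,0],[0,0,0],[0,0,0],[0,0,0],[0,0,0]],"dr":[[-0.14,0,0],[-0.28,0,0],[-0.42,0,0],[-0.56,0,0],[-0.7,0,0],[-0.79,0,0],[-0.79,0,0]]}'
cat >> h.py <<'E'
def worldf(im):
    K=np.array(im['intrinsics']);d=im['depth'];v,u=np.mgrid[:400,:640]
    x=(u-K[0,2])/K[0,0];y=(v-K[1,2])/K[1,1];r=np.hypot(x,y);s=np.where(r>1e-6,np.tan(np.minimum(r,1.5))/np.maximum(r,1e-6),1)
    c=np.stack([x*s*d,y*s*d,d],-1)
    return (c-np.array(im['tvec']).ravel())@cv2.Rodrigues(np.array(im['rvec'],float))[0]
E
python3 - <<'E'
from h import *
im=snap('wrist','wrist5.png');W=worldf(im)
for n,lo,hi in [('red',(0,150,80),(6,255,255))]:
    for c in comps(im,W,lo,hi,.002,.2,20): print(c)
hsv=cv2.cvtColor(im['pixels'],cv2.COLOR_BGR2HSV)
m=(W[...,0]>.42)&(W[...,0]<.62)&(W[...,1]>.17)&(W[...,1]<.36)
for a,b in [(.038,.046),(.054,.0605),(.066,.09)]:
    mm=(m&(W[...,2]>a)&(W[...,2]<b)).astype(np.uint8); mm=cv2.morphologyEx(mm,cv2.MORPH_OPEN,np.ones((3,3)))
    P=W[mm>0]; r=cv2.minAreaRect((P[:,:2]*1000).astype(np.float32)); print(a,len(P),np.median(P,0).round(3),np.round(r[0],1),np.round(r[1],1),round(r[2],1))
t=snap('top');W=world(t);np.save('top5.npy',W)
for n,lo,hi in [('y',(20,120,120),(32,255,255)),('p',(120,80,40),(150,255,255)),('tray',(105,30,60),(125,110,160))]:
    for c in comps(t,W,lo,hi,.002,.1,40): print(n,c)
# plane fit of boards
hs=cv2.cvtColor(t['pixels'],cv2.COLOR_BGR2HSV);pm=cv2.inRange(hs,(120,80,40),(150,255,255))>0
for c in [(.617,-.14),(.602,.001)]:
    k=pm&(np.hypot(W[...,0]-c[0],W[...,1]-c[1])<.06)&(W[...,2]>.02)&(W[...,2]<.045);P=W[k]
    print(np.linalg.lstsq(np.c_[P[:,:2]-P[:,:2].mean(0),np.ones(len(P))],P[:,2],rcond=None)[0],len(P))
cv2.imwrite('pics/crop5.png',cv2.resize(t['pixels'][135:255,250:390],None,fx=5,fy=5,interpolation=cv2.INTER_CUBIC))
E
```

```text
clock: 15.75
position: [0.4964, 0.2719, 0.1858]
ee_rot: [-0.484, -0.514, -0.485, 0.516]
contact_force: [0.1, -0.4, -0.6]
width: 0.0854
clock: 16.45
position: [0.4975, 0.2699, 0.1859]
ee_rot: [0.644, 0.291, 0.645, -0.292]
contact_force: [-1.2, -0.2, 0.3]
width: 0.085
(array([325., 195.]), np.int32(178), array([0.505, 0.269, 0.08 ]), 'rect', array([504., 269.]), array([14., 15.]), 58.4)
0.038 3223 [0.53  0.245 0.041] [524.  250.2] [74.5 74.1] 5.6
0.054 367 [0.527 0.247 0.057] [526.9 246.6] [26.  18.8] 41.4
0.066 1767 [0.493 0.286 0.078] [493.9 285.8] [21.4 70.8] 41.1
y (array([436., 148.]), np.int32(245), array([ 0.689, -0.405,  0.023]), 'rect', array([ 694., -406.]), array([94., 31.]), 77.7)
y (array([349., 169.]), np.int32(97), array([ 0.614, -0.136,  0.067]), 'rect', array([ 618., -138.]), array([37., 27.]), 1.7)
y (array([303., 173.]), np.int32(96), array([0.603, 0.001, 0.066]), 'rect', array([607.,   2.]), array([38., 27.]), 2.3)
y (array([461., 238.]), np.int32(95), array([ 0.413, -0.468,  0.044]), 'rect', array([ 415., -469.]), array([28., 33.]), 0.2)
y (array([395., 281.]), np.int32(104), array([ 0.287, -0.27 ,  0.044]), 'rect', array([ 286., -272.]), array([32., 29.]), 43.9)
p (array([349., 173.]), np.int32(309), array([ 0.607, -0.137,  0.031]), 'rect', array([ 616., -138.]), array([95., 56.]), 5.3)
p (array([304., 175.]), np.int32(296), array([0.6  , 0.   , 0.031]), 'rect', array([606.,   2.]), array([97., 56.]), 6.0)
p (array([528., 397.]), np.int32(138), array([-0.031, -0.64 ,  0.041]), 'rect', array([ -28., -626.]), array([23., 74.]), 0.9)
tray (array([329., 174.]), np.int32(1406), array([ 0.608, -0.073,  0.023]), 'rect', array([608., -73.]), array([117., 226.]), 5.9)
[-0.01724806  0.01928219  0.03074576] 293
[-0.0117897  -0.00360371  0.03085291] 277
```

View pics/wrist5.png

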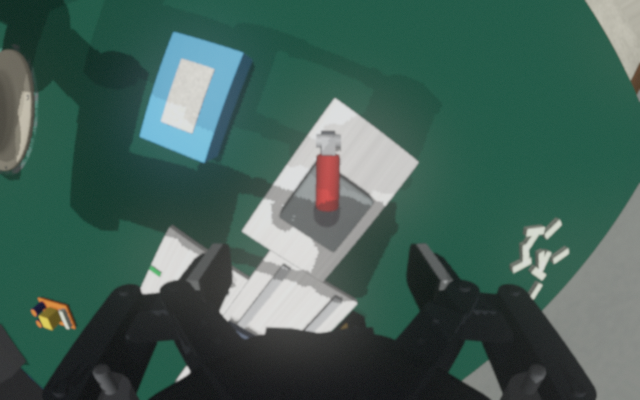

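View pics/crop5.png

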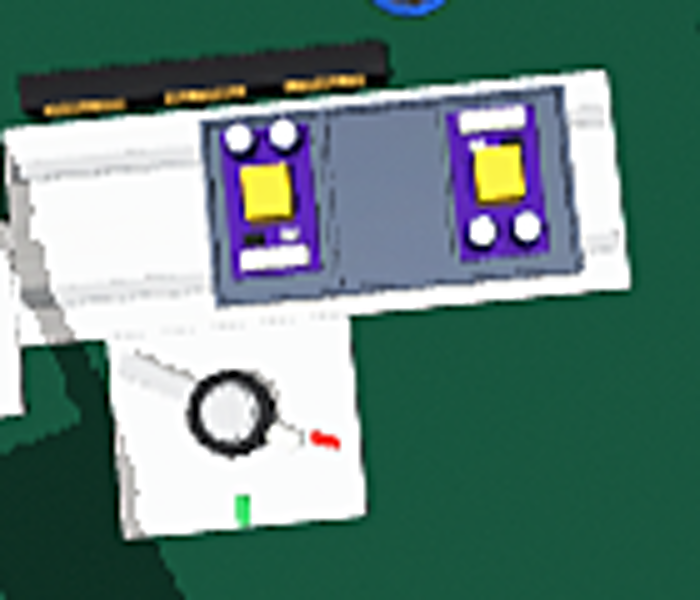

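The bay 1 board was nudged about 10 mm but is still flat in its bay. The fitted slope is about 0.02, and its top is at 31 mm. In the wrist view the red grip at (328,180) is folded over the hub, with the pin end at (328,140). The hub comes out at (0.524, 0.250) two ways, and the arm direction is 131°.

```bash
python3 -c "
from h import *
go([.5026,.2751,.051],np.radians(41.1))"
```

```text
t 16.55 p [0.4978 0.27   0.1862] w 0.0852501252345882 F [ 0.4 -0.8 -0.4] yjaw 41.2 q [ 0.37  0.28  1.56  0.    1.3  -0.34]
delta cm [13.52  0.72 -0.06]
dr [ 0.002 -0.001  0.001]
dr [-3.14e+00 -2.00e-03 -1.00e-03]
```

```bash
python3 -m creep '{"delta_pos":[[2,0.4,0],[5,0.7,-0.1],[8,0.7,-0.1],[10.5,0.7,-0.1],[12.5,0.7,-0.1],[13.5,0.7,-0.1],[13.5,0.7,-0.1],[13.5,0.7,-0.1]],"dr":[[0,0,0],[0,0,0],[0,0,0],[0,0,0],[0,0,0],[0,0,0],[0,0,0],[0,0,0]]}' 1 35
python3 -m creep '{"delta_pos":[[0,0,0],[0,0,0],[0,0,0],[0,0,0],[0,0,0],[0,0,0],[0,0,0],[0,0,0]],"dr":[[0,0,0],[0,0,0],[0,0,0],[0,0,0],[0,0,0],[0,0,0],[0,0,0],[0,0,0]]}' -1 35
python3 - <<'E'
from h import *
go([.5026,.2751,.051],np.radians(41.1))
s,p,r=st()
u=np.array([-.657,.754,0])
for th in (np.arange(1,11)*.17):
    print(th.round(2),(r.inv().apply(u*.042*(1-np.cos(th))+np.array([0,0,.042*np.sin(th)]))*100).round(2))
E
```

```text
clock: 17.35
position: [0.5035, 0.2758, 0.0525]
ee_rot: [0.644, 0.292, 0.644, -0.291]
contact_force: [0.5, 0.1, -0.3]
width: 0.0855
clock: 18.15
position: [0.5029, 0.2755, 0.0523]
ee_rot: [0.644, 0.291, 0.644, -0.291]
contact_force: [-0.7, -2.5, 5.3]
width: 0.0192
t 18.15 p [0.5029 0.2755 0.0523] w 0.019171888807146528 F [-0.7 -2.5  5.3] yjaw 41.3 q [ 0.38  0.4   1.74 -0.    1.   -0.34]
delta cm [ 0.13 -0.05  0.01]
dr [ 0.004  0.    -0.   ]
dr [-3.138  0.     0.   ]
0.17 [-0.71  0.   -0.06]
0.34 [-1.4   0.   -0.24]
0.51 [-2.05  0.   -0.53]
0.68 [-2.64  0.   -0.93]
0.85 [-3.16  0.01 -1.43]
1.02 [-3.58  0.01 -2.  ]
1.19 [-3.9   0.01 -2.64]
1.36 [-4.11  0.01 -3.32]
1.53 [-4.2   0.02 -4.03]
1.7 [-4.17  0.02 -4.74]
```

```bash
python3 -m creep '{"delta_pos":[[-0.7,0,-0.06],[-1.4,0,-0.24],[-2.05,0,-0.53],[-2.64,0,-0.93],[-3.16,0,-1.43],[-3.58,0,-2],[-3.9,0,-2.64],[-4.11,0,-3.32],[-4.2,0,-4.1],[-4.2,0,-4.3]],"dr":[[0,0,0],[0,0,0],[0,0,0],[0,0,0],[0,0,0],[0,0,0],[0,0,0],[0,0,0],[0,0,0],[0,0,0]]}'
python3 -m creep '{"delta_pos":[[0,0,-0.1],[0,0,-0.1],[0,0,-0.1]],"dr":[[0,0,0],[0,0,0],[0,0,0]]}'
python3 - <<'E'
from h import *
go([.475,.3067,.094],np.radians(41.1))
im=snap('wrist');s=snap('scene')
a=cv2.resize(im['pixels'][100:340,180:470],(580,480));W=world(s)
cv2.imwrite('pics/w6.png',np.hstack([cv2.resize(s['pixels'][120:210,330:440],(220*2,180*2)),cv2.resize(im['pixels'][100:340,180:470],(435,360))])[:, :800])
E
```

```text
clock: 19.15
position: [0.4736, 0.3086, 0.0939]
ee_rot: [0.644, 0.291, 0.645, -0.291]
contact_force: [-0.1, -0.6, -0.1]
width: -0.0001
clock: 19.45
position: [0.4739, 0.3085, 0.0938]
ee_rot: [0.644, 0.291, 0.644, -0.292]
contact_force: [-0.1, 1.2, 0.4]
width: -0.0001
t 19.45 p [0.4739 0.3085 0.0938] w -7.278276527945552e-05 F [-0.1  1.2  0.4] yjaw 41.3 q [ 0.45  0.35  1.7  -0.    1.09 -0.27]
delta cm [-0.02 -0.04  0.2 ]
dr [0.004 0.    0.   ]
dr [-3.138 -0.     0.   ]
```

View pics/w6.png

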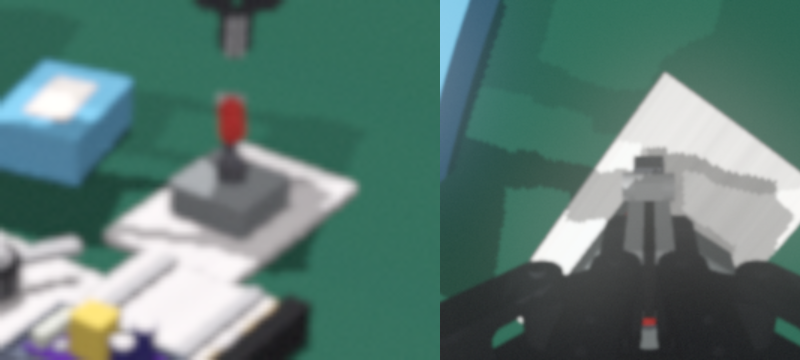

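The fingers shut to 0, so the grip slipped out. That may have been the slackening event. I rise, open and measure the fold angle.

```bash
python3 -m creep '{"delta_pos":[[-3,0,0],[-6,0,0.5],[-9,0,1.5],[-9,0,3],[-9,0,4],[-9,0,4]],"dr":[[0,0,0],[0,0,0],[0,0,0],[0,0,0],[0,0,0],[0,0,0]]}' 1 60
cat > fold.py <<'E'
from h import *
im=snap('wrist');W=worldf(im)
hsv=cv2.cvtColor(im['pixels'],cv2.COLOR_BGR2HSV)
m=(cv2.inRange(hsv,(0,120,60),(8,255,255))>0)&(np.hypot(W[...,0]-.524,W[...,1]-.25)<.14)&(W[...,2]>.04)&(W[...,2]<.16)
P=W[m]; print(len(P),'z',np.percentile(P[:,2],[2,50,98]).round(3)); 
b=P[:,:2]*1000; r=cv2.minAreaRect(b.astype(np.float32)); print(np.round(r[0],1),np.round(r[1],1),round(r[2],1))
u=np.array([-.657,.754]);d=P[:,:2]-[.524,.25]; print('radial',np.percentile(d@u,[2,50,98]).round(3),'side',np.median(d@[.754,.657]).round(4))
m=(np.hypot(W[...,0]-.5,W[...,1]-.28)<.09)&(W[...,2]>.064)&(W[...,2]<.16)
P=W[cv2.morphologyEx(m.astype(np.uint8),cv2.MORPH_OPEN,np.ones((3,3)))>0];r=cv2.minAreaRect((P[:,:2]*1000).astype(np.float32));print('all>64mm',np.round(r[0],1),np.round(r[1],1),round(r[2],1),P[:,2].max())
E
python3 fold.py; python3 -c "
from h import *
go([.5026,.2751,.05],np.radians(41.1))"
```

```text
clock: 20.15
position: [0.5005, 0.2771, 0.1827]
ee_rot: [0.644, 0.292, 0.644, -0.293]
contact_force: [0.0, 0.6, -0.0]
width: 0.0847
1166 z [0.078 0.083 0.086]
[499.2 279. ] [18.8 49. ] 40.8
radial [0.015 0.039 0.062] side -0.0001
all>64mm [493.1 285.9] [22.5 71. ] 40.8 0.08725104091620861
t 20.2 p [0.4997 0.2777 0.1824] w 0.0854034998450402 F [-0.1 -0.4 -0.5] yjaw 41.2 q [ 0.39  0.29  1.56  0.    1.3  -0.33]
delta cm [13.24  0.08  0.41]
dr [ 0.002 -0.001  0.003]
dr [-3.14e+00 -4.00e-03 -2.00e-03]
```

It is still folded. I retry with a firmer grip, in smaller steps.

```bash
python3 -m creep '{"delta_pos":[[3,0,0.2],[6,0.1,0.4],[9,0.1,0.4],[11.5,0.1,0.4],[13,0.1,0.4],[13.4,0.1,0.4],[13.4,0.1,0.4],[13.4,0.1,0.4]],"dr":[[0,0,0],[0,0,0],[0,0,0],[0,0,0],[0,0,0],[0,0,0],[0,0,0],[0,0,0]]}' 1 80
python3 -m creep '{"delta_pos":[[0,0,0],[0,0,0],[0,0,0],[0,0,0],[0,0,0],[0,0,0],[0,0,0],[0,0,0]],"dr":[[0,0,0],[0,0,0],[0,0,0],[0,0,0],[0,0,0],[0,0,0],[0,0,0],[0,0,0]]}' -1 80
python3 -m creep '{"delta_pos":[[-0.35,0,-0.02],[-0.7,0,-0.06],[-1.05,0,-0.14],[-1.4,0,-0.24]],"dr":[[0,0,0],[0,0,0],[0,0,0],[0,0,0]]}'
python3 -c "
from h import *
go([.5026+(-.657*.0024),.2751+.754*.0024,.049+.014],np.radians(41.1))"
```

```text
clock: 21.0
position: [0.5039, 0.2766, 0.0504]
ee_rot: [0.644, 0.292, 0.644, -0.291]
contact_force: [0.3, 0.0, 0.2]
width: 0.0853
clock: 21.8
position: [0.5031, 0.2758, 0.0501]
ee_rot: [0.644, 0.291, 0.644, -0.292]
contact_force: [-2.6, -3.3, 4.6]
width: 0.0188
clock: 22.2
position: [0.4982, 0.2797, 0.0619]
ee_rot: [0.641, 0.292, 0.647, -0.292]
contact_force: [-6.1, 5.0, -14.9]
width: 0.0184
t 22.2 p [0.4982 0.2797 0.0619] w 0.01842570193927138 F [ -6.1   5.  -14.9] yjaw 41.2 q [ 0.39  0.39  1.73  0.01  1.03 -0.34]
delta cm [-0.11  0.03  0.39]
dr [ 0.002 -0.007  0.004]
dr [-3.14  -0.007 -0.012]
```

```bash
python3 -m creep '{"delta_pos":[[-0.33,0,-0.13],[-0.65,0,-0.29],[-0.95,0,-0.48],[-1.24,0,-0.69]],"dr":[[0,0,0],[0,0,0],[0,0,0],[0,0,0]]}' -1 60
python3 -m creep '{"delta_pos":[[-0.27,0,-0.24],[-0.52,0,-0.5],[-0.73,0,-0.77],[-0.94,0,-1.07]],"dr":[[0,0,0],[0,0,0],[0,0,0],[0,0,0]]}' 
python3 -c "
from h import *
go([.475,.3067,.092],np.radians(41.1))"
```

```text
clock: 22.6
position: [0.4935, 0.285, 0.0747]
ee_rot: [0.641, 0.291, 0.647, -0.292]
contact_force: [-4.3, 3.9, -10.7]
width: 0.0168
clock: 23.0
position: [0.4922, 0.2922, 0.0874]
ee_rot: [0.645, 0.293, 0.643, -0.29]
contact_force: [0.3, -0.4, -0.8]
width: 0.0003
t 23.0 p [0.4922 0.2922 0.0874] w 0.0003013200494898991 F [ 0.3 -0.4 -0.8] yjaw 41.3 q [ 0.41  0.36  1.7  -0.    1.07 -0.31]
delta cm [-0.46 -0.34 -2.23]
dr [ 0.004  0.002 -0.004]
dr [-3.138e+00  7.000e-03  2.000e-03]
```

```bash
python3 -m creep '{"delta_pos":[[-3,0,1],[-6,0,1],[-9,0,1.5],[-9.5,0,1.5],[-9.5,0,1.5]],"dr":[[0,0,0],[0,0,0],[0,0,0],[0,0,0],[0,0,0]]}' 1 60
python3 fold.py; python3 -c "
from h import *
go([.5026,.2751,.05],np.radians(41.1))
im=snap('wrist','w7.png')
cv2.imwrite('pics/w7c.png',cv2.resize(im['pixels'][100:260,240:420],None,fx=3,fy=3))"
```

```text
clock: 23.5
position: [0.5016, 0.2804, 0.1825]
ee_rot: [0.645, 0.293, 0.643, -0.29]
contact_force: [-0.4, -0.3, -0.3]
width: 0.0723
1290 z [0.085 0.098 0.109]
[495.2 283.9] [19.5 44.8] 38.9
radial [0.024 0.044 0.066] side 0.0001
all>64mm [491.6 288. ] [21.5 66. ] 40.6 0.11157396742308652
t 23.55 p [0.5004 0.2801 0.1809] w 0.07911169612933333 F [-0.8 -0.8 -0.8] yjaw 41.3 q [ 0.39  0.29  1.56  0.    1.29 -0.33]
delta cm [13.09 -0.18  0.51]
dr [ 0.003  0.    -0.001]
dr [-3.138e+00  2.000e-03  0.000e+00]
```

View pics/w7c.png

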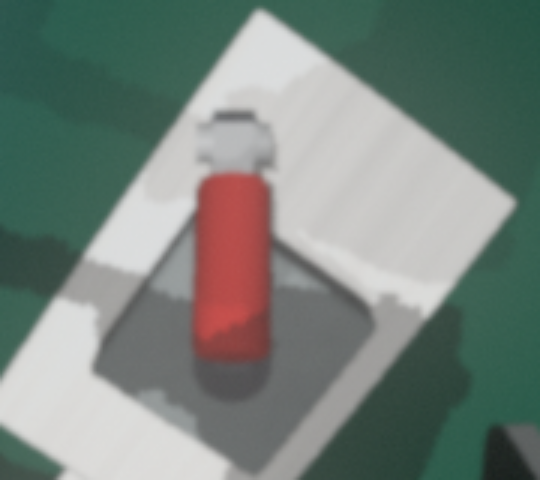

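The crop shows the grip partly raised, to about 0.5 rad, with its free end towards the hub. I pinch again and follow the arc while tilting the tool with the grip, so it pivots less between the pads.

```bash
python3 - <<'E'
from h import *
u=np.array([-.657,.754,0]);hub=np.array([.524,.25,0])
z=np.array([0,0,1.])
go(hub+u*.0385+z*.071,np.radians(41.1))
s,p,r=st()
def tcp(th,ph): return hub+u*(.075-.042*np.cos(th))+z*(.071+.042*np.sin(th))+.020*(-np.sin(ph)*u-np.cos(ph)*z)
ax=np.cross(-z,-u) # rotates -z to -u
rv=r.inv().apply(ax); print('axis tool',rv.round(2))
for i in range(1,13):
    th=.52+.1*i; ph=.05*i
    print(i,round(th,2),(r.inv().apply(tcp(th,ph)-tcp(.52,0))*100).round(2),round(ph,2))
E
```

```text
t 23.6 p [0.4997 0.2799 0.1799] w 0.08458591645361517 F [-0.4  0.9 -0.3] yjaw 41.3 q [ 0.39  0.29  1.56  0.    1.29 -0.33]
delta cm [10.89 -0.12 -0.  ]
dr [ 0.004 -0.001  0.001]
dr [-3.138e+00 -2.000e-03 -1.000e-03]
axis tool [ 0. -1. -0.]
1 0.62 [-0.36  0.   -0.13] 0.05
2 0.72 [-0.69  0.   -0.29] 0.1
3 0.82 [-1.01  0.   -0.48] 0.15
4 0.92 [-1.29  0.   -0.7 ] 0.2
5 1.02 [-1.55  0.   -0.95] 0.25
6 1.12 [-1.78  0.   -1.22] 0.3
7 1.22 [-1.98  0.   -1.52] 0.35
8 1.32 [-2.14  0.01 -1.82] 0.4
9 1.42 [-2.26  0.01 -2.15] 0.45
10 1.52 [-2.35  0.01 -2.47] 0.5
11 1.62 [-2.4   0.01 -2.81] 0.55
12 1.72 [-2.41  0.01 -3.14] 0.6
```

```bash
python3 -m creep '{"delta_pos":[[3,-0.1,0],[6,-0.1,0],[8.5,-0.1,0],[10,-0.1,0],[10.9,-0.1,0],[10.9,-0.1,0],[10.9,-0.1,0]],"dr":[[0,0,0],[0,0,0],[0,0,0],[0,0,0],[0,0,0],[0,0,0],[0,0,0]]}' 1 80
python3 -m creep '{"delta_pos":[[0,0,0],[0,0,0],[0,0,0],[0,0,0],[0,0,0],[0,0,0],[0,0,0],[0,0,0]],"dr":[[0,0,0],[0,0,0],[0,0,0],[0,0,0],[0,0,0],[0,0,0],[0,0,0],[0,0,0]]}' -1 80
python3 -m creep '{"delta_pos":[[-0.36,0,-0.13],[-0.69,0,-0.29],[-1.01,0,-0.48],[-1.29,0,-0.7]],"dr":[[0,-0.05,0],[0,-0.1,0],[0,-0.15,0],[0,-0.2,0]]}'
```

```text
clock: 24.3
position: [0.4997, 0.2795, 0.0716]
ee_rot: [0.644, 0.291, 0.644, -0.291]
contact_force: [0.5, 0.5, -0.2]
width: 0.0855
clock: 25.1
position: [0.4998, 0.2791, 0.0721]
ee_rot: [0.644, 0.291, 0.644, -0.291]
contact_force: [0.2, -2.7, 3.8]
width: 0.0174
clock: 25.5
position: [0.4961, 0.2829, 0.0838]
ee_rot: [0.707, 0.259, 0.575, -0.32]
contact_force: [5.4, -5.7, -7.7]
width: 0.0181
```

```bash
python3 - <<'E'
from h import *
def tcp(th,ph): return np.array([.075-.042*np.cos(th)-.02*np.sin(ph),.071+.042*np.sin(th)-.02*np.cos(ph)])
x=np.array([-np.sin(.2),-np.cos(.2)]);zt=np.array([-np.cos(.2),np.sin(.2)]) # tool x, tool z(=-u) at phi .2
for i in range(1,9):
    d=(tcp(.92+.1*i,.2+.05*i)-tcp(.92,.2))*100; print(i,(d@x).round(2),(d@zt).round(2))
print(st()[0]['width'])
E
```

```text
1 -0.3 -0.19
2 -0.58 -0.41
3 -0.83 -0.66
4 -1.05 -0.93
5 -1.24 -1.22
6 -1.39 -1.52
7 -1.5 -1.84
8 -1.58 -2.17
0.018073964702698654
```

```bash
python3 -m creep '{"delta_pos":[[-0.3,0,-0.19],[-0.58,0,-0.41],[-0.83,0,-0.66],[-1.05,0,-0.93],[-1.24,0,-1.22],[-1.39,0,-1.52],[-1.5,0,-1.84],[-1.56,0,-2.1],[-1.56,0,-2.15]],"dr":[[0,-0.05,0],[0,-0.1,0],[0,-0.15,0],[0,-0.2,0],[0,-0.25,0],[0,-0.3,0],[0,-0.35,0],[0,-0.4,0],[0,-0.4,0]]}'
python3 -c "
from h import *
s,p,r=st();print(s['width'],s['contact_force'],p+.02*-r.as_matrix()[:,0]);d=(p-.02*r.as_matrix()[:,0]-[.524,.25,.071])[[0,1]]@[-.657,.754];print(d)"
```

```text
clock: 26.4
position: [0.4775, 0.304, 0.0939]
ee_rot: [0.806, 0.191, 0.426, -0.364]
contact_force: [0.1, -0.3, 0.2]
width: -0.0001
-6.409024341100667e-05 [ 0.14547809 -0.33746863  0.18581532] [0.47002501 0.31247998 0.11038005]
0.08257147748701876
```

```bash
python3 -m creep '{"delta_pos":[[-3,0,0],[-6,0,0.5],[-9,0,1],[-9,0,1],[-9,0,1],[-9,0,1]],"dr":[[0,0,0],[0,0.1,0],[0,0.2,0],[0,0.35,0],[0,0.5,0],[0,0.6,0]]}' 1
python3 fold.py; python3 -c "
from h import *
go([.5026,.2751,.19],np.radians(41.1))
im=snap('wrist','w8.png');t=snap('scene')
cv2.imwrite('pics/w8c.png',np.hstack([cv2.resize(im['pixels'][60:260,220:440],(396,360)),cv2.resize(t['pixels'][130:200,350:430],(400,360))]))"
```

```text
clock: 27.0
position: [0.4527, 0.3348, 0.1778]
ee_rot: [0.644, 0.294, 0.645, -0.289]
contact_force: [-0.6, 0.5, 1.1]
width: 0.0847
101 z [0.124 0.128 0.131]
[496.3 287.4] [10.5 13.9] 63.5
radial [0.04  0.047 0.052] side 0.0039
all>64mm [485.5 295.4] [21.8 47.5] 40.2 0.13079019571185937
t 27.05 p [0.4549 0.3322 0.1771] w 0.08508562894418799 F [ 1.3 -2.1  0.5] yjaw 41.1 q [ 0.5   0.28  1.59  0.01  1.27 -0.21]
delta cm [-1.32 -0.15  7.44]
dr [-0.    -0.004 -0.005]
dr [ 3.141 -0.008  0.006]
```

View pics/w8c.png

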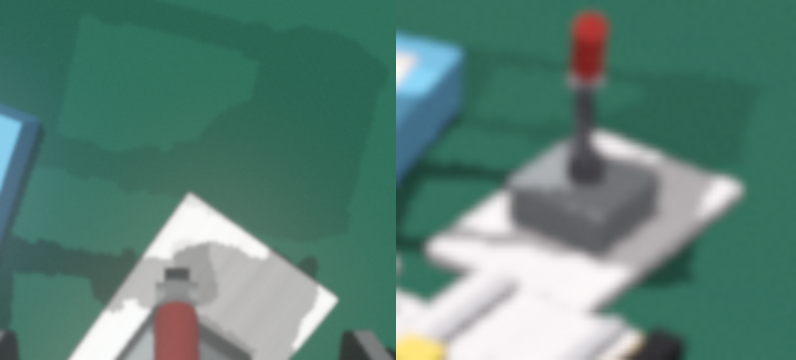

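The grip is now at about 1.0 rad (top 131 mm). From here I'll push it outward with shut fingers from the hub side.

```bash
python3 -m creep '{"delta_pos":[[0,0,3],[0,0,6.5],[0,-0.15,9.9],[0,-0.15,9.9],[3,-0.15,9.9],[6,-0.15,9.9],[8,-0.15,9.9],[8,-0.15,9.9],[8,-0.15,9.9]],"dr":[[0,0,0],[0,0,0],[0,0,0],[0,0,0],[0,0,0],[0,0,0],[0,0,0],[0,0,0],[0,0,0]]}' -1 60
python3 -c "
from h import *
u=np.array([-.657,.754,0]);hub=np.array([.524,.25,0])
go(hub+u*.054+[0,0,.105],np.radians(41.1))"
```

```text
clock: 28.05
position: [0.5144, 0.2606, 0.0956]
ee_rot: [0.644, 0.291, 0.645, -0.291]
contact_force: [0.0, -0.5, -0.5]
width: -0.0001
t 28.05 p [0.5144 0.2606 0.0956] w -0.00012858714591539795 F [ 0.  -0.5 -0.5] yjaw 41.4 q [ 0.35  0.36  1.68  0.    1.1  -0.37]
delta cm [-0.94  0.05 -3.97]
dr [ 0.005 -0.     0.   ]
dr [-3.136e+00 -1.000e-03 -0.000e+00]
```

```bash
python3 -m creep '{"delta_pos":[[-0.1,0,-0.5],[-0.2,0,-1],[-0.4,0,-1.5],[-0.6,0,-2],[-0.8,0,-2.5],[-0.9,0,-3],[-0.9,0,-3.5]],"dr":[[0,0,0],[0,0,0],[0,0,0],[0,0,0],[0,0,0],[0,0,0],[0,0,0]]}'
python3 -m creep '{"delta_pos":[[0,0,-0.25],[0,0,-0.5],[0,0,-0.5]],"dr":[[0,0,0],[0,0,0],[0,0,0]]}'
python3 -c "
from h import *
u=np.array([-.657,.754,0]);hub=np.array([.524,.25,0])
s,p,r=st();print((p-hub)@u)
t=snap('top');W=world(t)
for c in comps(t,W,(0,150,80),(6,255,255),.03,.2,5): print(c)
print(W[199:222:2,194:222:3,2].round(3))"
```

```text
clock: 28.75
position: [0.4965, 0.2853, 0.1089]
ee_rot: [0.648, 0.293, 0.641, -0.29]
contact_force: [3.6, -8.1, 19.6]
width: 0.0001
clock: 29.05
position: [0.4938, 0.2902, 0.1101]
ee_rot: [0.648, 0.294, 0.641, -0.289]
contact_force: [3.4, -3.7, 18.5]
width: -0.0001
0.05018659025786005
[[0.273 0.01  0.005 0.01  0.013 0.041 0.045 0.042 0.059 0.057]
 [0.278 0.01  0.011 0.009 0.008 0.005 0.041 0.055 0.058 0.058]
 [0.277 0.165 0.011 0.007 0.014 0.004 0.055 0.058 0.057 0.055]
 [0.274 0.212 0.144 0.009 0.006 0.009 0.058 0.056 0.043 0.045]
 [0.27  0.195 0.145 0.01  0.014 0.056 0.055 0.043 0.04  0.04 ]
 [0.264 0.183 0.185 0.007 0.057 0.06  0.053 0.042 0.042 0.045]
 [0.259 0.234 0.197 0.059 0.059 0.055 0.041 0.037 0.048 0.044]
 [0.25  0.24  0.2   0.193 0.062 0.01  0.038 0.033 0.023 0.015]
 [0.237 0.232 0.217 0.209 0.007 0.01  0.013 0.015 0.011 0.008]
 [0.233 0.229 0.22  0.226 0.01  0.005 0.012 0.015 0.009 0.008]
 [0.214 0.226 0.223 0.221 0.01  0.007 0.008 0.011 0.007 0.003]
 [0.009 0.218 0.224 0.221 0.009 0.013 0.007 0.009 0.013 0.007]]
```

```bash
python3 -m creep '{"delta_pos":[[0,0,1.5],[0,0,3],[-3,0,4.5],[-6,0,4.5],[-9,0,4.5],[-10,0,3],[-10,0,3]],"dr":[[0,0,0],[0,0,0],[0,0,0],[0,0,0],[0,0,0],[0,0,0],[0,0,0]]}' 
cat > fold2.py <<'E'
from h import *
u=np.array([-.657,.754]);v=np.array([.754,.657])
for n,f in (('wrist',worldf),('top',world),('scene',world)):
    im=snap(n);W=f(im);hsv=cv2.cvtColor(im['pixels'],cv2.COLOR_BGR2HSV)
    m=(cv2.inRange(hsv,(0,100,50),(8,255,255))>0)&(np.hypot(W[...,0]-.524,W[...,1]-.25)<.14)&(W[...,2]>.04)&(W[...,2]<.16)
    P=W[m]
    if len(P)<8: print(n,len(P)); continue
    d=P[:,:2]-[.524,.25];r=d@u
    print(n,len(P),'z',np.percentile(P[:,2],[2,50,98]).round(3),'r',np.percentile(r,[2,50,98]).round(3),'side',np.percentile(d@v,[2,50,98]).round(3))
    for zz in np.arange(.075,.15,.01):
        k=abs(P[:,2]-zz)<.005
        if k.sum()>4: print('   z',zz.round(3),k.sum(),'r',np.percentile(r[k],[5,50,95]).round(3))
E
python3 fold2.py; python3 -c "
from h import *
go([.524,.25,.19],np.radians(41.1))"
```

```text
clock: 29.8
position: [0.5077, 0.2684, 0.2055]
ee_rot: [0.644, 0.292, 0.644, -0.29]
contact_force: [0.3, -0.3, 0.7]
width: 0.0003
wrist 632 z [0.106 0.134 0.135] r [0.061 0.072 0.082] side [-0.007  0.001  0.01 ]
   z 0.105 18 r [0.081 0.082 0.083]
   z 0.115 18 r [0.08  0.082 0.082]
   z 0.125 30 r [0.079 0.081 0.081]
   z 0.135 565 r [0.062 0.071 0.079]
top 28 z [0.092 0.132 0.137] r [0.063 0.073 0.078] side [-0.01  -0.002  0.01 ]
   z 0.105 5 r [0.065 0.069 0.074]
   z 0.135 16 r [0.071 0.074 0.078]
scene 87 z [0.087 0.115 0.137] r [0.057 0.064 0.071] side [-0.009 -0.     0.009]
   z 0.085 8 r [0.063 0.067 0.073]
   z 0.095 13 r [0.056 0.066 0.07 ]
   z 0.105 15 r [0.059 0.064 0.068]
   z 0.115 14 r [0.059 0.062 0.069]
   z 0.125 17 r [0.057 0.06  0.066]
   z 0.135 20 r [0.058 0.066 0.071]
t 29.95 p [0.5071 0.2667 0.2026] w -0.00012886827225319078 F [-0.5  0.3  0.3] yjaw 41.4 q [ 0.36  0.28  1.52 -0.    1.35 -0.36]
delta cm [1.26 0.17 2.37]
dr [ 0.004 -0.001  0.003]
dr [-3.137e+00 -5.000e-03 -2.000e-03]
```

The grip now stands at about 1.5 rad, past the 1.4 threshold. I pinch it from above, nudge it the last bit outward, and then crank.

```bash
python3 -c "
from h import *
u=np.array([-.657,.754,0]);hub=np.array([.524,.25,0])
go(hub+u*.075+[0,0,.092],np.radians(41.1))"
python3 -m creep '{"delta_pos":[[0,0,-2],[0,0,-4],[0,0.15,-5.2],[0,0.15,-5.2],[3,0.15,-5.2],[6,0.15,-5.2],[9,0.15,-5.2],[11,0.15,-5.2],[11,0.15,-5.2],[11,0.15,-5.2]],"dr":[[0,0,0],[0,0,0],[0,0,0],[0,0,0],[0,0,0],[0,0,0],[0,0,0],[0,0,0],[0,0,0],[0,0,0]]}' 1 50
python3 -c "
from h import *
u=np.array([-.657,.754,0]);hub=np.array([.524,.25,0])
go(hub+u*.075+[0,0,.092],np.radians(41.1))"
```

```text
t 29.95 p [0.5071 0.2667 0.2026] w -0.00012886827225319078 F [-0.5  0.3  0.3] yjaw 41.4 q [ 0.36  0.28  1.52 -0.    1.35 -0.36]
delta cm [11.07  0.24 -5.12]
dr [ 0.004 -0.001  0.003]
dr [-3.137e+00 -5.000e-03 -2.000e-03]
clock: 30.95
position: [0.4759, 0.3066, 0.0944]
ee_rot: [0.644, 0.291, 0.644, -0.292]
contact_force: [-0.5, -0.4, 0.2]
width: 0.0857
t 30.95 p [0.4759 0.3066 0.0944] w 0.08573792399773793 F [-0.5 -0.4  0.2] yjaw 41.3 q [ 0.45  0.35  1.7  -0.    1.09 -0.27]
delta cm [ 0.24 -0.09 -0.07]
dr [0.003 0.    0.001]
dr [-3.138e+00 -1.000e-03  0.000e+00]
```

```bash
python3 -m creep '{"delta_pos":[[0,0,0],[0,0,0],[0,0,0],[0,0,0],[0,0,0],[0,0,0],[0,0,-0.2],[0,0,-0.4],[0,0,-0.1],[0,0,0]],"dr":[[0,0,0],[0,0,0],[0,0,0],[0,0,0],[0,0,0],[0,0,0],[0,0,0],[0,0,0],[0,0,0],[0,0,0]]}' -1 50
python3 - <<'E'
import numpy as np
for k in range(4):
    a0=2.4*k
    print(a0,[[0,round(7.5*(np.sin(a0+.24*i)-np.sin(a0)),2),round(7.5*(np.cos(a0)-np.cos(a0+.24*i)),2)] for i in range(1,11)])
E
```

```text
clock: 31.95
position: [0.4755, 0.3073, 0.0953]
ee_rot: [0.644, 0.292, 0.644, -0.291]
contact_force: [-0.3, -0.2, 6.2]
width: 0.0201
0.0 [[0, np.float64(1.78), np.float64(0.21)], [0, np.float64(3.46), np.float64(0.85)], [0, np.float64(4.95), np.float64(1.86)], [0, np.float64(6.14), np.float64(3.2)], [0, np.float64(6.99), np.float64(4.78)], [0, np.float64(7.44), np.float64(6.52)], [0, np.float64(7.46), np.float64(8.32)], [0, np.float64(7.05), np.float64(10.07)], [0, np.float64(6.24), np.float64(11.67)], [0, np.float64(5.07), np.float64(13.03)]]
2.4 [[0, np.float64(-1.46), np.float64(1.05)], [0, np.float64(-3.13), np.float64(1.71)], [0, np.float64(-4.9), np.float64(1.97)], [0, np.float64(-6.69), np.float64(1.79)], [0, np.float64(-8.38), np.float64(1.2)], [0, np.float64(-9.89), np.float64(0.21)], [0, np.float64(-11.12), np.float64(-1.1)], [0, np.float64(-12.0), np.float64(-2.66)], [0, np.float64(-12.48), np.float64(-4.39)], [0, np.float64(-12.54), np.float64(-6.19)]]
4.8 [[0, np.float64(0.37), np.float64(-1.76)], [0, np.float64(1.15), np.float64(-3.38)], [0, np.float64(2.29), np.float64(-4.76)], [0, np.float64(3.72), np.float64(-5.84)], [0, np.float64(5.38), np.float64(-6.55)], [0, np.float64(7.15), np.float64(-6.84)], [0, np.float64(8.94), np.float64(-6.7)], [0, np.float64(10.64), np.float64(-6.14)], [0, np.float64(12.17), np.float64(-5.19)], [0, np.float64(13.42), np.float64(-3.91)]]
7.199999999999999 [[0, np.float64(0.91), np.float64(1.55)], [0, np.float64(1.43), np.float64(3.26)], [0, np.float64(1.53), np.float64(5.06)], [0, np.float64(1.2), np.float64(6.82)], [0, np.float64(0.46), np.float64(8.46)], [0, np.float64(-0.65), np.float64(9.87)], [0, np.float64(-2.07), np.float64(10.98)], [0, np.float64(-3.7), np.float64(11.72)], [0, np.float64(-5.47), np.float64(12.05)], [0, np.float64(-7.26), np.float64(11.95)]]
```

```bash
python3 -m creep '{"delta_pos":[[0,0.9,0.05],[0,1.78,0.21],[0,2.64,0.48],[0,3.46,0.85],[0,4.95,1.86]],"dr":[[0,0,0],[0,0,0],[0,0,0],[0,0,0],[0,0,0]]}'
python3 -c "
from h import *
t=snap('top');W=world(t)
for n,lo,hi in [('y',(20,120,120),(32,255,255)),('tray',(105,30,60),(125,110,160))]:
    for c in comps(t,W,lo,hi,.015,.1,40): print(n,c)
s,p,r=st();d=p[:2]-[.524,.25];print(np.hypot(*d),131.1-np.degrees(np.arctan2(d[1],d[0])),s['width'],s['contact_force'])"
```

```text
clock: 32.45
position: [0.5237, 0.3259, 0.0953]
ee_rot: [0.644, 0.291, 0.645, -0.291]
contact_force: [-1.5, -1.7, 6.0]
width: 0.0202
y (array([436., 148.]), np.int32(233), array([ 0.689, -0.406,  0.023]), 'rect', array([ 690., -405.]), array([94., 25.]), 77.8)
y (array([346., 169.]), np.int32(97), array([ 0.612, -0.128,  0.067]), 'rect', array([ 617., -128.]), array([39., 27.]), 3.9)
y (array([300., 173.]), np.int32(95), array([0.603, 0.009, 0.066]), 'rect', array([606.,  11.]), array([38., 27.]), 2.6)
y (array([461., 238.]), np.int32(88), array([ 0.413, -0.467,  0.045]), 'rect', array([ 413., -467.]), array([26., 30.]), 7.3)
y (array([395., 281.]), np.int32(101), array([ 0.287, -0.27 ,  0.044]), 'rect', array([ 287., -269.]), array([29., 27.]), 45.2)
tray (array([328., 173.]), np.int32(1236), array([ 0.611, -0.067,  0.022]), 'rect', array([607., -64.]), array([118., 225.]), 5.7)
tray (array([289., 169.]), np.int32(60), array([0.626, 0.047, 0.025]), 'rect', array([618.,  48.]), array([15., 73.]), 84.8)
0.07614697741804419 44.443872639010024 0.020458030497566414 [ 1.38105895 -2.85735419  5.06768336]
```

```bash
python3 -m creep '{"delta_pos":[[0,1.19,1.34],[0,2.04,2.92],[0,2.49,4.66],[0,2.51,6.46],[0,2.1,8.21],[0,1.29,9.81],[0,0.12,11.17],[0,-1.34,12.22],[0,-3.01,12.88],[0,-4.78,13.14]],"dr":[[0,0,0],[0,0,0],[0,0,0],[0,0,0],[0,0,0],[0,0,0],[0,0,0],[0,0,0],[0,0,0],[0,0,0]]}'
python3 -c "
from h import *
s,p,r=st();d=p[:2]-[.524,.25];print(np.hypot(*d),np.radians(131.1)-np.arctan2(d[1],d[0]),s['width'],s['contact_force'])"
```

```text
clock: 33.5
position: [0.5745, 0.1973, 0.0952]
ee_rot: [0.643, 0.293, 0.645, -0.291]
contact_force: [-3.9, 7.0, 6.1]
width: 0.0198
0.07303569130935977 3.0950872966254663 0.019809743736481287 [-3.8813698   6.9892151   6.05174775]
```

```bash
python3 -m creep '{"delta_pos":[[0,-1.79,-0.18],[0,-3.48,-0.77],[0,-4.99,-1.76],[0,-6.22,-3.07],[0,-7.1,-4.63],[0,-7.58,-6.36],[0,-7.64,-8.16],[0,-7.27,-9.92],[0,-6.49,-11.54],[0,-5.35,-12.92]],"dr":[[0,0,0],[0,0,0],[0,0,0],[0,0,0],[0,0,0],[0,0,0],[0,0,0],[0,0,0],[0,0,0],[0,0,0]]}'
python3 -c "
from h import *
s,p,r=st();d=p[:2]-[.524,.25];print(np.hypot(*d),np.radians(131.1)-np.arctan2(d[1],d[0]),s['width'],s['contact_force'])
t=snap('top');W=world(t)
for n,lo,hi in [('y',(20,120,120),(32,255,255)),('tray',(105,30,60),(125,110,160))]:
    for c in comps(t,W,lo,hi,.015,.1,40): print(n,c)
f=lambda a:np.array([7.5*np.sin(a),7.5*(1-np.cos(a))])
print([(f(5.52+.24*i)-f(5.52)).round(2).tolist() for i in range(1,11)])"
```

```text
clock: 34.5
position: [0.4476, 0.2573, 0.0952]
ee_rot: [0.644, 0.29, 0.645, -0.292]
contact_force: [-2.3, -1.9, 8.9]
width: 0.02
0.07673821155288872 -0.758719238857708 0.01995974983542637 [-2.32738192 -1.85735454  8.86797634]
y (array([436., 148.]), np.int32(231), array([ 0.689, -0.405,  0.023]), 'rect', array([ 690., -405.]), array([94., 27.]), 77.7)
y (array([326., 171.]), np.int32(91), array([ 0.608, -0.068,  0.067]), 'rect', array([612., -68.]), array([37., 25.]), 1.8)
y (array([280., 175.]), np.int32(96), array([0.597, 0.07 , 0.067]), 'rect', array([601.,  71.]), array([38., 28.]), 3.4)
y (array([461., 238.]), np.int32(88), array([ 0.413, -0.467,  0.044]), 'rect', array([ 413., -466.]), array([26., 29.]), 7.3)
y (array([395., 281.]), np.int32(99), array([ 0.287, -0.27 ,  0.044]), 'rect', array([ 287., -270.]), array([29., 27.]), 44.0)
tray (array([308., 175.]), np.int32(1225), array([ 0.605, -0.006,  0.022]), 'rect', array([601.,  -4.]), array([118., 225.]), 5.5)
tray (array([270., 170.]), np.int32(63), array([0.624, 0.106, 0.023]), 'rect', array([614., 105.]), array([67., 13.]), 0.2)
[[1.44, -1.08], [3.09, -1.78], [4.86, -2.07], [6.65, -1.94], [8.36, -1.38], [9.88, -0.43], [11.14, 0.86], [12.05, 2.4], [12.57, 4.12], [12.67, 5.91]]
```

```bash
python3 -m creep '{"delta_pos":[[0,1.44,-1.08],[0,3.09,-1.78],[0,4.86,-2.07],[0,6.65,-1.94],[0,8.36,-1.38],[0,9.88,-0.43],[0,11.14,0.86],[0,12.05,2.4],[0,12.05,2.4]],"dr":[[0,0,0],[0,0,0],[0,0,0],[0,0,0],[0,0,0],[0,0,0],[0,0,0],[0,0,0],[0,0,0]]}'
python3 -c "
from h import *
s,p,r=st();d=p[:2]-[.524,.25];print(np.hypot(*d),np.radians(131.1)-np.arctan2(d[1],d[0]),s['width'],s['contact_force'])
f=lambda a:np.array([7.5*np.sin(a),7.5*(1-np.cos(a))])
print([(f(7.44+.15*i)-f(7.44)).round(2).tolist() for i in range(1,14)])"
```

```text
clock: 35.45
position: [0.5582, 0.3181, 0.0952]
ee_rot: [0.645, 0.291, 0.643, -0.292]
contact_force: [-1.2, -2.5, 7.2]
width: 0.0199
0.0761576709194699 1.1826342761831767 0.01992130404243551 [-1.22251211 -2.53229858  7.17310119]
[[0.37, 1.06], [0.58, 2.16], [0.63, 3.29], [0.5, 4.4], [0.21, 5.49], [-0.23, 6.52], [-0.83, 7.47], [-1.57, 8.32], [-2.42, 9.06], [-3.37, 9.65], [-4.4, 10.1], [-5.49, 10.39], [-6.61, 10.51]]
```

```bash
python3 -m creep '{"delta_pos":[[0,0.37,1.06],[0,0.58,2.16],[0,0.63,3.29],[0,0.5,4.4],[0,0.21,5.49],[0,-0.23,6.52],[0,-0.83,7.47],[0,-0.83,7.47]],"dr":[[0,0,0],[0,0,0],[0,0,0],[0,0,0],[0,0,0],[0,0,0],[0,0,0],[0,0,0]]}'
cat > cr.py <<'E'
from h import *
s,p,r=st();d=p[:2]-[.524,.25];print(np.hypot(*d),np.radians(131.1)-np.arctan2(d[1],d[0])+6.283,s['width'],s['contact_force'])
t=snap('top');W=world(t)
for n,lo,hi in [('y',(20,120,120),(32,255,255)),('tray',(105,30,60),(125,110,160))]:
    for c in comps(t,W,lo,hi,.015,.1,40): print(n,c[2:])
E
python3 cr.py
```

```text
clock: 36.25
position: [0.5971, 0.2591, 0.0952]
ee_rot: [0.642, 0.293, 0.646, -0.291]
contact_force: [-3.8, 3.5, 8.5]
width: 0.0203
0.07363836164821613 8.44747463249395 0.02033399511641988 [-3.77434343  3.45374657  8.52120581]
y (array([ 0.689, -0.406,  0.023]), 'rect', array([ 690., -405.]), array([94., 25.]), 78.6)
y (array([ 0.603, -0.032,  0.066]), 'rect', array([607., -30.]), array([38., 27.]), 10.5)
y (array([0.594, 0.108, 0.067]), 'rect', array([597., 109.]), array([37., 27.]), 2.1)
y (array([ 0.413, -0.466,  0.044]), 'rect', array([ 413., -468.]), array([26., 30.]), 7.3)
y (array([ 0.287, -0.27 ,  0.044]), 'rect', array([ 286., -270.]), array([29., 27.]), 41.8)
tray (array([0.593, 0.032, 0.022]), 'rect', array([597.,  36.]), array([117., 226.]), 5.8)
tray (array([0.613, 0.145, 0.025]), 'rect', array([607., 140.]), array([78., 17.]), 7.2)
```

```bash
python3 -m creep '{"delta_pos":[[0,-0.47,0.57],[0,-1,1.11],[0,-1.58,1.58],[0,-1.58,1.58]],"dr":[[0,0,0],[0,0,0],[0,0,0],[0,0,0]]}'
python3 -m creep '{"delta_pos":[[0,-0.63,0.42],[0,-0.63,0.42]],"dr":[[0,0,0],[0,0,0]]}'
python3 cr.py
```

```text
clock: 36.7
position: [0.5973, 0.2545, 0.0956]
ee_rot: [0.639, 0.305, 0.648, -0.281]
contact_force: [-1.9, 40.7, -1.1]
width: 0.0198
clock: 36.9
position: [0.5968, 0.2523, 0.0959]
ee_rot: [0.639, 0.308, 0.648, -0.278]
contact_force: [0.3, 51.7, -4.5]
width: 0.0202
0.07286929416281816 8.540150691798488 0.020184997946888498 [ 0.32434904 51.74825439 -4.52285809]
y (array([ 0.689, -0.406,  0.023]), 'rect', array([ 691., -405.]), array([94., 25.]), 76.8)
y (array([ 0.603, -0.031,  0.067]), 'rect', array([608., -30.]), array([38., 27.]), 8.4)
y (array([0.593, 0.107, 0.067]), 'rect', array([596., 108.]), array([37., 27.]), 7.8)
y (array([ 0.413, -0.467,  0.044]), 'rect', array([ 414., -467.]), array([26., 29.]), 4.9)
y (array([ 0.287, -0.27 ,  0.044]), 'rect', array([ 286., -270.]), array([29., 27.]), 44.4)
tray (array([0.595, 0.034, 0.023]), 'rect', array([597.,  36.]), array([118., 226.]), 6.0)
```

It has reached the stop: the tangential force rises and the tray no longer moves. I ease the load off, release and lift.

```bash
python3 -m creep '{"delta_pos":[[0,1.1,-1],[0,2.1,-2],[0,2.1,-2]],"dr":[[0,0,0],[0,0,0],[0,0,0]]}'
python3 -m creep '{"delta_pos":[[0,0,0],[0,0,0],[0,0,0],[0,0,0],[-3,0,0],[-6,0,0],[-9,0,0],[-11,0,0],[-11,0,0]],"dr":[[0,0,0],[0,0,0],[0,0,0],[0,0,0],[0,0,0],[0,0,0],[0,0,0],[0,0,0],[0,0,0]]}' 1
python3 cr.py; python3 - <<'E'
from h import *
go([.474,.022,.2],np.radians(95.7))
t=snap('top','top9.png');W=world(t)
m=(np.hypot(W[...,0]-.474,W[...,1]-.022)<.085)&(W[...,0]<.6)
for a,b in [(.050,.056),(.043,.049),(.03,.0425)]:
    P=W[m&(W[...,2]>a)&(W[...,2]<b)];print(a,len(P),P.mean(0).round(4) if len(P) else '')
P=W[m&(W[...,2]>.042)&(W[...,2]<.058)];r=cv2.minEnclosingCircle((P[:,:2]*1000).astype(np.float32));print(r)
c=t['pixels'][170:250,260:340];cv2.imwrite('pics/c9.png',cv2.resize(c,None,fx=6,fy=6,interpolation=cv2.INTER_CUBIC))
E
```

```text
clock: 37.25
position: [0.5974, 0.2602, 0.0953]
ee_rot: [0.644, 0.291, 0.645, -0.29]
contact_force: [-1.4, 0.9, 7.8]
width: 0.02
clock: 38.15
position: [0.6007, 0.2566, 0.208]
ee_rot: [0.646, 0.293, 0.642, -0.29]
contact_force: [1.0, 0.4, 0.7]
width: 0.0856
0.0770190235601759 8.485439102989314 0.08558935110240433 [0.99944437 0.44452418 0.66922916]
y (array([ 0.689, -0.406,  0.023]), 'rect', array([ 690., -405.]), array([94., 25.]), 79.0)
y (array([ 0.603, -0.031,  0.067]), 'rect', array([608., -30.]), array([38., 27.]), 10.7)
y (array([0.593, 0.107, 0.067]), 'rect', array([597., 109.]), array([37., 27.]), 4.8)
y (array([ 0.413, -0.467,  0.045]), 'rect', array([ 414., -468.]), array([26., 30.]), 1.6)
y (array([ 0.287, -0.27 ,  0.045]), 'rect', array([ 287., -270.]), array([29., 27.]), 43.2)
tray (array([0.595, 0.034, 0.023]), 'rect', array([597.,  36.]), array([118., 227.]), 5.7)
t 38.2 p [0.5995 0.2562 0.2057] w 0.08564834755880589 F [ 0.2  0.1 -0.5] yjaw 41.3 q [ 0.3   0.39  1.34  0.    1.41 -0.42]
delta cm [  0.51 -24.88   9.33]
dr [-0.95   0.002 -0.002]
dr [ 2.192e+00 -2.000e-03 -3.000e-03]
0.05 65 [0.4734 0.0222 0.0526]
0.043 154 [0.4737 0.0283 0.0454]
0.03 105 [0.4935 0.0411 0.0385]
((476.6520080566406, 36.695316314697266), 58.04621887207031)
```

View pics/c9.png

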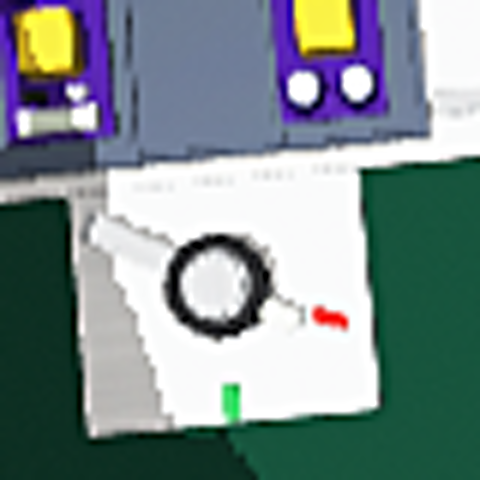

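The collar axis is at (0.4734, 0.0222). In the crop the pointer is at (290,318), just past red, green is at (232,400), and the latch tip at (100,228) will swing over the empty middle bay. I measure the collar angle.

```bash
python3 - <<'E'
from h import *
t=snap('top');W=world(t);hsv=cv2.cvtColor(t['pixels'],cv2.COLOR_BGR2HSV)
c=np.array([.4734,.0222]);d=W[...,:2]-c;rr=np.hypot(d[...,0],d[...,1]);an=np.degrees(np.arctan2(d[...,1],d[...,0]))
m=(rr>.034)&(rr<.08)&(W[...,2]>.029)&(W[...,2]<.045)&(an>20)&(an<120)&(W[...,0]<.54)
print('latch',m.sum(),np.percentile(an[m],[10,50,90]).round(1),an[m].mean(),W[m][:,2].mean(), rr[m].max())
m=(rr>.030)&(rr<.048)&(W[...,2]>.02)&(W[...,2]<.05)&((an<-80)|(an>170))
print('pointer',m.sum(),np.percentile(an[m],[10,50,90]).round(1),W[m][:,2].mean() if m.any() else 0)
E
```

```text
latch 69 [34.9 65.4 72.1] 61.51540757236981 0.03954883425126979 0.0799703808190175
pointer 16 [-123.1 -117.5 -110.8] 0.04143086720072593
```

```bash
python3 -c "
from h import *
go([.4734,.0222,.12],np.radians(-25.5))"
```

```text
t 38.3 p [0.598  0.2558 0.203 ] w 0.08509962920397415 F [-0.6  0.2 -0.8] yjaw 41.3 q [ 0.3   0.4   1.34  0.    1.41 -0.42]
delta cm [  8.35 -24.76   9.35]
dr [1.166 0.    0.003]
dr [-1.976 -0.003  0.   ]
```

```bash
python3 -m creep '{"delta_pos":[[0,-3,1.1],[0,-6,2.3],[0,-9,3.4],[0,-12,4.5],[0,-15,5.7],[1,-18,6.8],[3,-21,7.9],[5,-23,8.7],[7,-24.8,9.4],[8.3,-24.8,9.4]],"dr":[[0.12,0,0],[0.24,0,0],[0.36,0,0],[0.48,0,0],[0.6,0,0],[0.72,0,0],[0.84,0,0],[0.96,0,0],[1.08,0,0],[1.166,0,0]]}'
python3 -m creep '{"delta_pos":[[0,0,0],[0,0,0],[0,0,0]],"dr":[[0,0,0],[0,0,0],[0,0,0]]}'
python3 - <<'E'
from h import *
go([.4734,.0222,.016],np.radians(-25.5))
t=snap('wrist','wa.png');W=worldf(t)
c=np.array([.4734,.0222]);d=W[...,:2]-c;rr=np.hypot(d[...,0],d[...,1]);an=np.degrees(np.arctan2(d[...,1],d[...,0]))
m=(rr<.03)&(W[...,2]>.050)&(W[...,2]<.056);P=W[m];print('post',m.sum(),cv2.minEnclosingCircle((P[:,:2]*1000).astype(np.float32)))
m=(rr<.035)&(W[...,2]>.041)&(W[...,2]<.060);P=W[m];print('ring',m.sum(),cv2.minEnclosingCircle((P[:,:2]*1000).astype(np.float32)))
m=(rr>.036)&(rr<.074)&(W[...,2]>.03)&(W[...,2]<.046)&(W[...,0]<.535)
P=W[m];a=an[m];
l=(a>30)&(a<110);print('latch',l.sum(),np.percentile(a[l],[10,50,90]))
l=(a<-80)|(a>170);print('ptr',l.sum(),np.percentile(a[l],[10,50,90]) if l.any() else '')
E
```

```text
clock: 39.3
position: [0.4707, 0.0204, 0.1185]
ee_rot: [-0.374, -0.597, -0.377, 0.601]
contact_force: [-0.2, -0.3, -0.3]
width: 0.0854
clock: 39.6
position: [0.4751, 0.0223, 0.1218]
ee_rot: [0.378, 0.598, 0.378, -0.598]
contact_force: [0.2, 0.8, 0.2]
width: 0.0854
t 39.6 p [0.4751 0.0223 0.1218] w 0.08535724244381157 F [0.2 0.8 0.2] yjaw -25.4 q [-0.1   0.2   1.85  0.    1.09  0.34]
delta cm [10.58 -0.15  0.08]
dr [ 0.002 -0.    -0.   ]
dr [-3.14e+00  1.00e-03 -1.00e-03]
post 970 ((471.6376647949219, 23.60116958618164), 14.322225570678711)
ring 3308 ((473.0530090332031, 22.351715087890625), 34.87589645385742)
latch 868 [61.79071952 67.69150991 73.868605  ]
ptr 98 [-123.93936246 -118.30405456 -112.22344673]
```

View pics/wa.png

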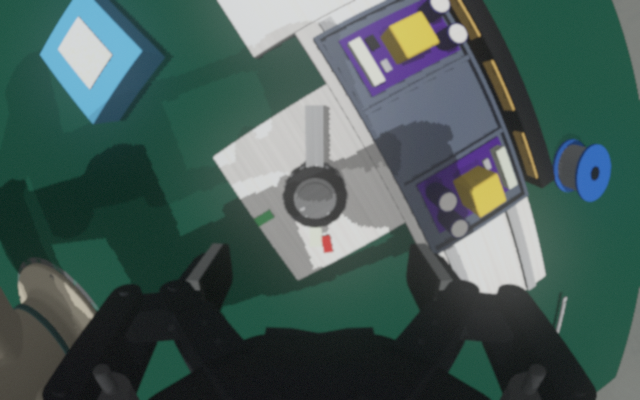

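The wrist view shows the collar centred at (315,195), with the latch straight up at (316,135), so the jaws are square to it. I descend, pinch and turn clockwise by 1.03 rad.

```bash
python3 -m creep '{"delta_pos":[[3,-0.15,0.1],[6,-0.15,0.1],[8.5,-0.15,0.1],[9.8,-0.15,0.1],[10.5,-0.15,0.1],[10.5,-0.15,0.1],[10.5,-0.15,0.1]],"dr":[[0,0,0],[0,0,0],[0,0,0],[0,0,0],[0,0,0],[0,0,0],[0,0,0]]}' 0.7 60
python3 -m creep '{"delta_pos":[[0,0,0],[0,0,0],[0,0,0],[0,0,0],[0,0,0]],"dr":[[0,0,0],[0,0,0],[0,0,0],[0,0,0],[0,0,0]]}' -1 60
python3 -m creep '{"delta_pos":[[0,0,0],[0,0,0],[0,0,0],[0,0,0],[0,0,0],[0,0,0],[0,0,0],[0,0,0],[0,0,0],[0,0,0]],"dr":[[0.1,0,0],[0.2,0,0],[0.3,0,0],[0.4,0,0],[0.5,0,0],[0.6,0,0],[0.7,0,0],[0.8,0,0],[0.9,0,0],[1.0,0,0]]}'
python3 -m creep '{"delta_pos":[[0,0,0],[0,0,0],[0,0,0]],"dr":[[0.03,0,0],[0.03,0,0],[0.03,0,0]]}'
```

```text
clock: 40.35
position: [0.4737, 0.0219, 0.0173]
ee_rot: [0.378, 0.598, 0.377, -0.597]
contact_force: [-0.2, 0.6, 0.8]
width: 0.0726
clock: 40.85
position: [0.4713, 0.0225, 0.0179]
ee_rot: [-0.377, -0.598, -0.378, 0.598]
contact_force: [-5.1, 1.7, 10.6]
width: 0.0486
clock: 41.85
position: [0.4708, 0.0232, 0.0179]
ee_rot: [-0.042, -0.705, -0.044, 0.707]
contact_force: [-4.9, 4.6, 11.5]
width: 0.0487
clock: 42.15
position: [0.4708, 0.0232, 0.0179]
ee_rot: [-0.032, -0.705, -0.034, 0.707]
contact_force: [-4.7, 5.1, 11.4]
width: 0.0486
```

```bash
python3 -m creep '{"delta_pos":[[0,0,0],[0,0,0],[0,0,0],[-2,0,0],[-5,0,0],[-9,0,0],[-12,0,0],[-12,0,0]],"dr":[[0,0,0],[0,0,0],[0,0,0],[0,0,0],[0,0,0],[0,0,0],[0,0,0],[0,0,0]]}' 0.7
python3 - <<'E'
from h import *
t=snap('wrist','wb.png');W=worldf(t)
cv2.imwrite('pics/wbc.png',cv2.resize(t['pixels'][60:300,200:500],None,fx=2,fy=2))
hsv=cv2.cvtColor(t['pixels'],cv2.COLOR_BGR2HSV)
for n,lo,hi in [('green',(50,150,60),(75,255,255)),('red',(0,150,80),(8,255,255))]:
    for x in comps(t,W,lo,hi,.006,.016,15): print(n,x)
for c in ([.4708,.0232],[.4728,.023]):
    d=W[...,:2]-np.array(c);rr=np.hypot(d[...,0],d[...,1]);an=np.degrees(np.arctan2(d[...,1],d[...,0]))
    m=(rr>.036)&(rr<.073)&(W[...,2]>.033)&(W[...,2]<.044)&(an>-50)&(an<100);print('latch',m.sum(),np.percentile(an[m],[10,50,90]).round(1))
    m=(rr>.032)&(rr<.046)&(W[...,2]>.025)&(W[...,2]<.046)&((an<-80)|(an>140));a=an[m]%360;print('ptr',m.sum(),np.percentile(a,[10,50,90]).round(1) if m.any() else '')
go([.47,.023,.13])
E
```

```text
clock: 42.95
position: [0.4765, 0.0212, 0.1408]
ee_rot: [0.034, 0.71, 0.033, -0.703]
contact_force: [-0.6, 0.2, 0.8]
width: 0.0724
red (array([372., 207.]), np.int32(20), array([ 0.457, -0.034,  0.011]), 'rect', array([458., -33.]), array([7., 3.]), 73.8)
latch 711 [ 0.3  6.2 12.1]
ptr 120 [178.7 185.  191.2]
latch 707 [ 0.7  6.5 12.5]
ptr 141 [178.5 184.4 190.5]
t 43.0 p [0.4747 0.0214 0.1386] w 0.07297259017566633 F [-0.   0.7 -0.5] yjaw -84.5 q [-0.1   0.18  1.83 -0.    1.13  1.37]
delta cm [ 0.86 -0.2   0.46]
```

View pics/wbc.png

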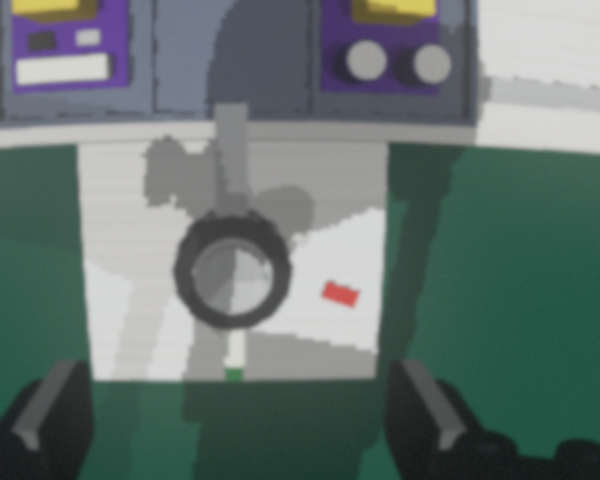

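The pointer at (236,350) lies on the green mark at (234,374). It measures 185° against 185.7°. Now I go back to the crank and fold the grip.

```bash
python3 -c "
from h import *
go([.545,.252,.21],np.radians(-84.5))"
python3 -m creep '{"delta_pos":[[-3,0,0],[-6,0,0],[-7,-3,-0.5],[-7,-6,-1.5],[-7,-9,-2.5],[-7,-12,-3.5],[-7,-15,-4.3],[-7,-18,-4.7],[-7,-21,-4.7],[-7,-22.3,-4.7]],"dr":[[0,0,0],[0,0,0],[0,0,0],[0,0,0],[0,0,0],[0,0,0],[0,0,0],[0,0,0],[0,0,0],[0,0,0]]}' -1 60
cat > fold3.py <<'E'
from h import *
hub=np.array([.524,.25])
for n,f in (('wrist',worldf),('top',world),('scene',world)):
    im=snap(n);W=f(im);hsv=cv2.cvtColor(im['pixels'],cv2.COLOR_BGR2HSV)
    m=(cv2.inRange(hsv,(0,100,50),(8,255,255))>0)&(np.hypot(W[...,0]-.524,W[...,1]-.25)<.14)&(W[...,2]>.04)&(W[...,2]<.16)
    P=W[m]
    if len(P)<8: print(n,len(P)); continue
    d=P[:,:2]-hub
    print(n,len(P),'z',np.percentile(P[:,2],[2,50,98]).round(3),'dx',np.percentile(d[:,0],[2,50,98]).round(3),'dy',np.percentile(d[:,1],[2,50,98]).round(3))
    k=P[:,2]>np.percentile(P[:,2],98)-.004; print('  top part',P[k].mean(0).round(4),k.sum())
    if n=='wrist':
        m=(W[...,2]>.052)&(W[...,2]<.0625)&(np.hypot(W[...,0]-.56,W[...,1]-.25)<.09);Q=W[cv2.morphologyEx(m.astype(np.uint8),cv2.MORPH_OPEN,np.ones((3,3)))>0]
        if len(Q): print('  arm',cv2.minAreaRect((Q[:,:2]*1000).astype(np.float32)))
E
python3 fold3.py
python3 -c "
from h import *
go([.545,.252,.21],np.radians(-84.5))"
```

```text
t 43.0 p [0.4747 0.0214 0.1386] w 0.07297259017566633 F [-0.   0.7 -0.5] yjaw -84.5 q [-0.1   0.18  1.83 -0.    1.13  1.37]
delta cm [ -7.12 -22.27  -9.24]
dr [-0.    -0.006 -0.001]
dr [ 3.141e+00 -2.000e-03  9.000e-03]
clock: 44.0
position: [0.4972, 0.2501, 0.2045]
ee_rot: [-0.035, -0.705, -0.035, 0.707]
contact_force: [-0.7, -0.1, -0.1]
width: -0.0
wrist 690 z [0.105 0.134 0.135] dx [0.065 0.074 0.084] dy [-0.002  0.008  0.018]
  top part [0.5986 0.258  0.1338] 607
  arm ((550.8988647460938, 252.651123046875), (78.79004669189453, 24.218265533447266), 5.713402271270752)
top 75 z [0.09  0.132 0.14 ] dx [0.065 0.073 0.085] dy [-0.004  0.002  0.014]
  top part [0.5977 0.2585 0.1385] 10
scene 105 z [0.089 0.118 0.137] dx [0.066 0.079 0.087] dy [-0.006  0.001  0.012]
  top part [0.6013 0.2551 0.1353] 19
t 44.15 p [0.4977 0.2478 0.2053] w -0.00022190517792475625 F [ 0.3 -0.5  0.3] yjaw -84.4 q [ 0.34  0.25  1.55 -0.    1.34  1.81]
delta cm [-0.48  0.05 -4.75]
dr [ 0.001  0.002 -0.002]
dr [-3.14e+00  2.00e-03  3.00e-03]
```

The grip stands at (0.5985, 0.2585) and the arm points at 6°. I go outside it, push it towards the hub, then press it down.

```bash
python3 -m creep '{"delta_pos":[[0,0,-4],[0,0,-8],[0,0,-12],[0,0,-14],[0,0,-14],[3,0,-14],[6,0,-14],[9,0,-14],[10,0,-14],[10,0,-14]],"dr":[[0,0,0],[0,0,0],[0,0,0],[0,0,0],[0,0,0],[0,0,0],[0,0,0],[0,0,0],[0,0,0],[0,0,0]]}' -1 60
python3 - <<'E'
from h import *
go([.6354,.2615,.105],np.radians(-84.1))
s,p,r=st();u=np.array([.9947,.103,0]);h=np.array([.524,.25,0])
for rr,z in [(.085,.105),(.073,.105),(.063,.100),(.053,.0927),(.044,.082),(.044,.079)]:
    print(rr,z,(r.inv().apply(h+u*rr+[0,0,z]-p)*100).round(2))
E
```

```text
clock: 45.15
position: [0.6357, 0.2603, 0.1051]
ee_rot: [-0.034, -0.705, -0.033, 0.708]
contact_force: [0.2, -0.5, 0.2]
width: -0.0001
t 45.15 p [0.6357 0.2603 0.1051] w -0.0001357387259069779 F [ 0.2 -0.5  0.2] yjaw -84.6 q [ 0.29  0.51  1.4  -0.    1.24  1.76]
delta cm [ 0.01 -0.13  0.01]
dr [-0.008  0.004 -0.001]
dr [ 3.134e+00 -2.000e-03 -7.000e-03]
0.085 0.105 [ 0.02 -0.11  2.71]
0.073 0.105 [ 0.02 -0.1   3.91]
0.063 0.1 [ 0.53 -0.09  4.91]
0.053 0.0927 [ 1.26 -0.08  5.91]
0.044 0.082 [ 2.34 -0.08  6.8 ]
0.044 0.079 [ 2.64 -0.08  6.8 ]
```

```bash
python3 -m creep '{"delta_pos":[[0,-0.1,0.7],[0,-0.1,1.4],[0,-0.1,2.1],[0,-0.1,2.7],[0,-0.1,3.3],[0,-0.1,3.9]],"dr":[[0,0,0],[0,0,0],[0,0,0],[0,0,0],[0,0,0],[0,0,0]]}'
python3 -m creep '{"delta_pos":[[0.25,0,0.5],[0.5,0,1],[0.9,0,1.5],[1.25,0,2],[1.8,0,2.5],[2.3,0,2.9],[2.4,0,2.9]],"dr":[[0,0,0],[0,0,0],[0,0,0],[0,0,0],[0,0,0],[0,0,0],[0,0,0]]}'
python3 -c "
from h import *
go([.5678,.2545,.081])"
```

```text
clock: 45.75
position: [0.5986, 0.2589, 0.1073]
ee_rot: [0.034, 0.707, 0.034, -0.706]
contact_force: [1.2, -0.2, -0.0]
width: -0.0001
clock: 46.45
position: [0.5681, 0.2559, 0.0814]
ee_rot: [-0.034, -0.705, -0.034, 0.707]
contact_force: [-1.4, 0.5, 2.0]
width: -0.0
t 46.45 p [0.5681 0.2559 0.0814] w -2.5844304713353645e-05 F [-1.4  0.5  2. ] yjaw -84.5 q [0.31 0.44 1.59 0.   1.12 1.79]
delta cm [0.04 0.13 0.04]
```

```bash
python3 -m creep '{"delta_pos":[[-0.5,0,0.5],[-0.5,0,1.2],[0,0,1.2],[0.1,0,1.2],[0.1,0,1.2]],"dr":[[0,0,0],[0,0,0],[0,0,0],[0,0,0],[0,0,0]]}'
python3 -m creep '{"delta_pos":[[-3,0,0],[-6,0,0],[-9,0,0],[-12,0,1],[-12,0,3],[-12,0,3]],"dr":[[0,0,0],[0,0,0],[0,0,0],[0,0,0],[0,0,0],[0,0,0]]}'
python3 fold3.py; python3 - <<'E'
from h import *
im=snap('wrist');W=worldf(im);hsv=cv2.cvtColor(im['pixels'],cv2.COLOR_BGR2HSV)
u=np.array([.9947,.103]);d=(W[...,:2]-[.524,.25])@u
m=(cv2.inRange(hsv,(0,100,50),(8,255,255))>0)&(W[...,2]>.074)&(W[...,2]<.15)
for a in np.arange(.005,.07,.01):
    k=m&(abs(d-a)<.005); print(a.round(3),k.sum(),np.percentile(W[k][:,2],80).round(4) if k.any() else '')
s=st();print(s[0]['contact_force'],s[1])
E
```

```text
clock: 46.95
position: [0.5577, 0.2549, 0.0814]
ee_rot: [-0.034, -0.706, -0.034, 0.706]
contact_force: [-0.2, 0.6, 1.0]
width: -0.0003
clock: 47.55
position: [0.5265, 0.2521, 0.2026]
ee_rot: [0.034, 0.706, 0.034, -0.706]
contact_force: [0.2, 0.9, -0.7]
width: -0.0001
wrist 1186 z [0.083 0.093 0.102] dx [0.019 0.041 0.065] dy [-0.006  0.004  0.014]
  top part [0.5485 0.2528 0.1002] 253
  arm ((521.75439453125, 249.82366943359375), (20.279815673828125, 24.583547592163086), 6.530322074890137)
top 83 z [0.079 0.093 0.103] dx [0.015 0.039 0.068] dy [-0.008 -0.002  0.011]
  top part [0.5474 0.2502 0.1015] 15
scene 86 z [0.078 0.091 0.104] dx [0.021 0.043 0.065] dy [-0.011 -0.003  0.008]
  top part [0.5523 0.2458 0.1021] 11
0.005 0 
0.015 57 0.1005
0.025 247 0.1014
0.035 252 0.0976
0.045 249 0.0936
0.055 245 0.0899
0.065 138 0.0864
[0.84757431 0.01205993 0.21441275] [0.52847682 0.25200346 0.20066592]
```

It is still at about 0.37 rad, since the effective tip contact sits higher than the TCP. I press down further in small steps, watching the force.

```bash
python3 -c "
from h import *
u=np.array([.9947,.103,0]);go(np.array([.524,.25,.078])+u*.034,np.radians(-84.1))"
python3 -m creep '{"delta_pos":[[3,0,-1],[6,0,-3],[9,0,-3],[11,0,-3],[12,0,-3],[12,0,-3]],"dr":[[0,0,0],[0,0,0],[0,0,0],[0,0,0],[0,0,0],[0,0,0]]}'
python3 -m creep '{"delta_pos":[[0.2,0,0],[0.4,0,0],[0.6,0,0],[0.6,0,0]],"dr":[[0,0,0],[0,0,0],[0,0,0],[0,0,0]]}'
```

```text
t 47.75 p [0.5285 0.252  0.2007] w -0.00022433490695128274 F [0.8 0.  0.2] yjaw -84.5 q [ 0.33  0.3   1.5  -0.    1.35  1.8 ]
delta cm [12.26  0.13 -2.94]
dr [-0.007  0.001 -0.   ]
dr [ 3.134e+00 -0.000e+00 -1.000e-03]
clock: 48.35
position: [0.5573, 0.2546, 0.0795]
ee_rot: [-0.034, -0.705, -0.033, 0.708]
contact_force: [0.2, -0.9, 0.1]
width: -0.0002
clock: 48.75
position: [0.5583, 0.2552, 0.0763]
ee_rot: [0.034, 0.707, 0.034, -0.706]
contact_force: [-0.4, -0.6, 1.0]
width: 0.0001
```

```bash
python3 -m creep '{"delta_pos":[[0.2,0,0],[0.4,0,0],[0.4,0,0],[0.4,0,0]],"dr":[[0,0,0],[0,0,0],[0,0,0],[0,0,0]]}'
python3 -m creep '{"delta_pos":[[0.2,0,0],[0.3,0,0],[0.3,0,0]],"dr":[[0,0,0],[0,0,0],[0,0,0]]}'
```

```text
clock: 49.15
position: [0.5577, 0.255, 0.0715]
ee_rot: [-0.034, -0.706, -0.034, 0.706]
contact_force: [-1.1, 0.6, 1.9]
width: 0.0001
clock: 49.45
position: [0.5576, 0.2549, 0.0683]
ee_rot: [-0.034, -0.706, -0.034, 0.706]
contact_force: [-0.6, 0.1, 1.6]
width: 0.0001
```

```bash
python3 -m creep '{"delta_pos":[[-3,0,0],[-6,0,0],[-9,0,0],[-12,0,1],[-13,0,3],[-13,0,3]],"dr":[[0,0,0],[0,0,0],[0,0,0],[0,0,0],[0,0,0],[0,0,0]]}'
cat > f4.py <<'E'
from h import *
im=snap('wrist');W=worldf(im);hsv=cv2.cvtColor(im['pixels'],cv2.COLOR_BGR2HSV)
u=np.array([.9947,.103]);d=(W[...,:2]-[.524,.25])@u
m=(cv2.inRange(hsv,(0,100,50),(8,255,255))>0)&(W[...,2]>.074)&(W[...,2]<.15)
for a in np.arange(.005,.07,.01):
    k=m&(abs(d-a)<.005); print(a.round(3),k.sum(),np.percentile(W[k][:,2],80).round(4) if k.any() else '')
s=st();print(s[0]['contact_force'],s[1])
E
python3 f4.py
```

```text
clock: 50.05
position: [0.5273, 0.2523, 0.2007]
ee_rot: [0.034, 0.707, 0.034, -0.705]
contact_force: [-0.4, 0.1, 1.1]
width: 0.0002
0.005 0 
0.015 133 0.0887
0.025 221 0.0879
0.035 242 0.0863
0.045 235 0.0852
0.055 231 0.0836
0.065 82 0.0825
[ 0.66983563  0.12186751 -0.60410584] [0.52803789 0.25217636 0.19931329]
```

It is now about 0.14 rad, so I press a few mm more.

```bash
python3 -m creep '{"delta_pos":[[3,0,-1],[6,0,-3],[9,0,-3],[11.5,0,-3],[12.6,0,-3],[12.9,0,-3],[12.9,0,-3]],"dr":[[0,0,0],[0,0,0],[0,0,0],[0,0,0],[0,0,0],[0,0,0],[0,0,0]]}'
python3 -m creep '{"delta_pos":[[0.2,0,0],[0.4,0,0],[0.6,0,0],[0.6,0,0]],"dr":[[0,0,0],[0,0,0],[0,0,0],[0,0,0]]}'
```

```text
clock: 50.8
position: [0.5584, 0.255, 0.0693]
ee_rot: [0.034, 0.706, 0.034, -0.706]
contact_force: [0.3, -0.3, 0.3]
width: -0.0004
clock: 51.2
position: [0.5581, 0.2552, 0.0641]
ee_rot: [0.034, 0.707, 0.034, -0.706]
contact_force: [-0.4, 0.1, 1.4]
width: -0.0
```

```bash
python3 -m creep '{"delta_pos":[[-3,0,0],[-6,0,0],[-9,0,0],[-12,0,1],[-13,0,3],[-13,0,3]],"dr":[[0,0,0],[0,0,0],[0,0,0],[0,0,0],[0,0,0],[0,0,0]]}'
python3 f4.py
```

```text
clock: 51.8
position: [0.5271, 0.2523, 0.1961]
ee_rot: [0.034, 0.707, 0.034, -0.705]
contact_force: [1.0, -0.5, -0.1]
width: 0.0001
0.005 0 
0.015 149 0.084
0.025 219 0.0837
0.035 241 0.083
0.045 237 0.0825
0.055 231 0.0821
0.065 76 0.0816
[ 0.61315678 -0.53605245 -0.97555567] [0.52780914 0.25221456 0.19467561]
```

The fold angle is about 0.05 rad. Now the final check of tray, boards and collar.

```bash
python3 cr.py; python3 - <<'E'
from h import *
t=snap('top');W=world(t);hs=cv2.cvtColor(t['pixels'],cv2.COLOR_BGR2HSV);pm=cv2.inRange(hs,(120,80,40),(150,255,255))>0
for c in [(.605,-.03),(.593,.108)]:
    k=pm&(np.hypot(W[...,0]-c[0],W[...,1]-c[1])<.06)&(W[...,2]>.015)&(W[...,2]<.045);P=W[k]
    print(len(P),np.linalg.lstsq(np.c_[P[:,:2]-P[:,:2].mean(0),np.ones(len(P))],P[:,2],rcond=None)[0].round(3))
d=W[...,:2]-[.4708,.0232];rr=np.hypot(d[...,0],d[...,1]);an=np.degrees(np.arctan2(d[...,1],d[...,0]))%360
m=(rr>.032)&(rr<.046)&(W[...,2]>.025)&(W[...,2]<.046)&(an>140)&(an<280);print('ptr',m.sum(),np.median(an[m]))
cv2.imwrite('pics/fin.png',cv2.resize(t['pixels'][110:290,180:450],None,fx=2.9,fy=2.9))
E
```

```text
0.004406108656201895 8.044509624359023 0.00021779815578310644 [ 0.61315678 -0.53605245 -0.97555567]
y (array([ 0.689, -0.405,  0.023]), 'rect', array([ 690., -405.]), array([94., 26.]), 76.1)
y (array([ 0.603, -0.032,  0.067]), 'rect', array([608., -30.]), array([37., 27.]), 9.5)
y (array([0.593, 0.108, 0.067]), 'rect', array([597., 109.]), array([38., 28.]), 5.1)
y (array([ 0.413, -0.466,  0.045]), 'rect', array([ 413., -467.]), array([26., 28.]), 7.3)
y (array([ 0.287, -0.27 ,  0.044]), 'rect', array([ 286., -270.]), array([29., 27.]), 43.8)
tray (array([0.595, 0.031, 0.022]), 'rect', array([597.,  35.]), array([118., 226.]), 5.8)
tray (array([0.626, 0.147, 0.027]), 'rect', array([618., 142.]), array([53., 19.]), 8.1)
299 [-0.029  0.013  0.03 ]
271 [-0.006  0.022  0.031]
ptr 13 187.499431439459
```

View pics/fin.png

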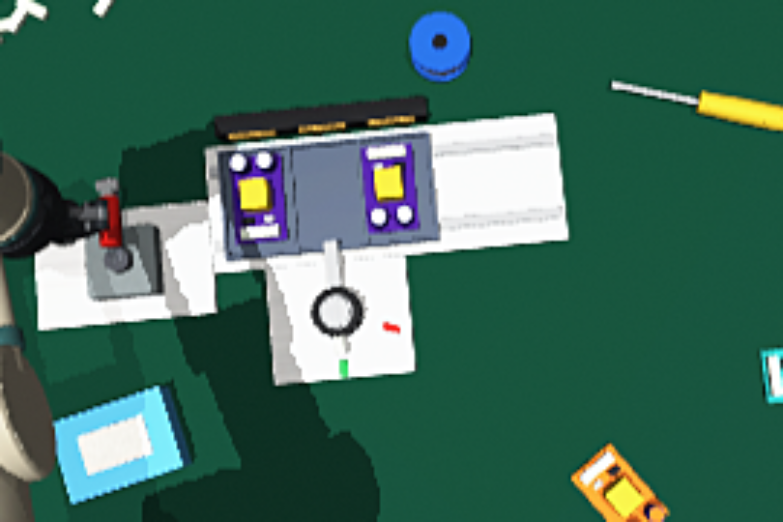

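The final view shows both boards flat in the end bays at (258,190) and (388,185). The tray is beside the test block, the pointer at (344,350) is at green, and the grip at (112,220) is folded over the arm. The bystanders have not moved.

```bash
python3 -c "
from rig import manip
print(manip.sign_off())"
```

```text
the job is handed in; nothing more can be done
None
```

The job is handed in at about 52 s on the robot's clock; sign-off gave no verdict.

**What I did:** two purple boards were on the bench, and I laid them in bays 1 and 3. I unfolded the red grip and cranked the tray to its stop. I then turned the collar to the green mark and folded the grip flat again.

**Last checks:**
- **Boards:** both lie flat, with their tops at 30–31 mm and fitted slopes of 0.03 or less, which is camera noise.
- **Tray:** it moved about 109 mm, and the crank force rose to about 50 N at the stop. It stayed put afterwards to within 1 mm.
- **Collar:** the pointer reads 185–187° against 185.7° for the green mark.
- **Grip:** the fold angle is about 0.05 rad.
- **Robot and bystanders:** the tool is well clear at 0.19 m height. The carton, spool and screwdriver look unmoved in the last picture; I measured only the screwdriver.

**What went wrong on the way:**
- The grip slipped out of the fingers three times while unfolding. I finished by pushing it upright with shut fingers, to about 1.5 rad.
- The first fold stopped at about 0.37 rad and needed two more presses.
- The bay 1 board was knocked about 10 mm while the robot was away from it. It stayed flat inside its bay, against the divider.

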